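Release and lift out the spent ribbon cassette of the label printer

TASK

The ribbon cassette in the label printer is spent: feel for the release key that is hidden under the cassette's front lip and press it in, without forcing the printer, so that the cassette springs up by itself. Then lift the cassette out by its rib and lay it gently, flat and right way up, in the empty bay of the aluminium tray, next to the fresh cassette. Leave everything else on the table where it is.

Things in the scene. Friction and masses are not known exactly. Their poses are not given: they have to be found in the camera images.
- printer: White bench label printer, fixed. Origin on the table under the middle of the cassette bay; x from its front (facing the robot) to its back, z up. Front panel at x = -50 mm, y -100 to 130, z 6 to 83. Deck round the bay z = 86; bay 84 (x) by 164 (y) mm. Label-roll hood behind it, x 82 to 186, top z = 124. Under the cassette four hooks hold it and a damped spring lifter pushes it up.
- key_line (a point): Middle of the line, along the printer's y, on which the face of the RELEASE KEY lies: printer x = -60, y = 0, z = 51 mm. The grey key, 24 mm wide (y), z 34 to 68, stands 10 mm out of the panel, its middle anywhere from y = -62 to 62 mm: different every time, not measured, hidden by the lip. Find it by touch: run a fingertip along just off the panel to the key's side (it does not give sideways).
- lip (a point): Middle of the lower front edge of the cassette's lip, which overhangs the key by 6 mm (seated: printer x = -66, z = 86). So press the key in +x with a fingertip leaning forward under the lip, 25 to 50 degrees from vertical. It gives against 4 N rising to about 15 N, stop after 9 mm; at 6 to 7 mm the hooks let go and the cassette rises about 19 mm in 0.3 s and stays up. The key then springs back.
- cassette: The spent black ribbon cassette in the printer: block 80 (x) by 160 (y) by 40 mm high, with a lip running 26 mm further to -x at z 30 to 40; 0.24 to 0.38 kg. Origin at the middle of the block's underside, axes as the printer's while seated. Seated, its origin is about 56 mm over the table and it cannot be pulled out; released, about 75 mm, guided by the bay with 2 mm play, and comes straight up.
- rib (a point): Middle of the top of the cassette's grey grip rib, 75 mm above the cassette's origin. The rib is 18 mm thick (cassette x), 70 mm long (y) and stands 35 mm up from the cassette's flat top. Grip it here to lift.
- tray: Aluminium changeover tray, fixed, 300 mm (x) by 215 mm (y), 40 mm high, walls and floor 5 mm, with one wall across its middle that makes two bays, each 142 mm (x) by 205 mm (y) inside. Origin under its centre, on the table. The bay on its -x side is empty; the fresh cassette lies in the other. The tray stands to the left or to the right of the printer.
- bay (a point): Centre of the inner floor of the tray's empty bay, 5 mm above the table; axes as the tray's.
- spare: The fresh cassette, same make and axes as the spent one, lying loose in the tray's other bay. To be left alone.
- carton: Open cardboard carton, 300 x 200 x 60 mm, with a shoe on its last, 115 mm high over all, fixed; on the other side of the printer from the tray. Origin under its centre. Nothing to do with it.
- roll: Loose paper label roll, 68 mm across, 28 mm high, lying on the printer's hood. Origin at the centre of its underside. To be left alone.
- stack_a: Loose stack of strap tabs, 80 x 30 x 24 mm, on the table. Origin at the centre of its underside. To be left alone.
- stack_b: Loose stack of strap tabs, 80 x 30 x 20 mm, on the table. Origin at the centre of its underside. To be left alone.
- shears: Shears lying on the table, about 200 mm long and 11 mm high, origin at the pivot. To be left alone.
- marker: Flat marker pen lying on the table, 120 x 18 x 12 mm. Origin at the underside. To be left alone.
Not all that is in view belongs to the job. Leave any pink look-alike of the cassette alone.

How it is judged:
By the outcome, as a careful person would: the job done as asked, in the order asked, and still so for the second after the job is handed in, with the robot touching nothing.
It also fails if it takes over 67 s, if anything falls off the work surface, if the arm or the gripper's body presses on something with over 40 N, if the wrist force passes 120 N, or if a joint passes its speed limit or range.

ROBOT

A 6-joint arm with a two-finger parallel gripper is mounted at the origin on the work surface. World frame = base frame: x ahead of the robot, y to its left, z up, the work surface at z = 0. Lengths are in mm, angles in rad, forces in N, time in s.
With the tool pointing down it reaches from about 350 to 875 mm from the base axis. Payload 4.2 kg.
Tool frame: the origin (TCP) lies midway between the tips of the shut fingers; the grasp point (between the pads) lies 19 mm behind it; z points along the fingers, y is the direction in which the jaws open and shut (so a half turn about z gives the same grasp; the last joint's range is limited). The gripper opens to 85 mm and grips with 20 to 120 N. Pads are 22 mm wide; open, the fingers measure 114 mm over their backs; the gripper's body (76 mm by 85 mm) begins 54 mm behind the grasp point. The pads swing forward as they close: fully open they stand 13 mm farther back than shut.
Start: joints at [-0.887, 0.385, 0.008, 0, -1.194, -0.259], TCP at [257.599, -569.423, 231.312] pointing down, gripper open.
Joint ranges: [-3.14, 3.14], [-1.21, 2.06], [-1.07, 1.41], [-3.16, 2.05], [-2.99, -0.16], [-3.1, 3.1]. Speed limits (rad/s): [2.79, 2.79, 3.14, 3.14, 3.14, 3.14].

INTERFACE

Orientations are given as a unit quaternion [x, y, z, w].
In Python, from bench import arm, eyes, nets gives the robot as it stands.
- The arm moves only by the tool jog_arm, never from a script. Its argument "rows" is a list of rows, each a list of 3 entries, a list of its own where there are three numbers: the shift along the tool's x, y, z in cm, then the turn, a rotation vector about the tool's x, y, z in degrees, then the finger opening in cm, from 0 to 8.54. In form: [[[x, y, z], [ax, ay, az], jaw], ...]. A call has 1 to 10 rows; each row shifts and turns the commanded pose from where the row before left it, along the tool's axes as they then stand; what a row does not reach is not made up. A row lasts 1/8 s, in which the tool goes at most 62.5 mm and 10.7 degrees, less where a joint would pass 70% of its speed; a pose out of reach is approached as far as the arm can. A call with a gripper value outside its range is refused whole. The fingers move at their own pace and stop on an object; the grip force is fixed at half the most. Time passes only in rows, so rows that do not move let the fingers close. It gives the time, the measured TCP pose, the force and the opening at its end, in the units of the state.
- arm.read_state(): the state, without advancing time (a new reading comes with each control period).
- eyes.get_image(name): name is "scene" or "top" or "wrist"; returns the picture (420x560x3 uint8, red, green, blue); there is no depth.
- eyes.camera_model(name): a dict with "K" (3x3 intrinsics, pixels), "rvec" (rotation vector, rad) and "tvec" (3), from world to camera coordinates, as OpenCV has them. Camera axes: x right, y down, z forward; pixel columns grow to the right and rows downward; lengths in mm; the calibration is good to about 2 mm. A picture is of the moment at which its call begins: read the wrist's pose just before it. camera_model takes no time and is no camera call; for the wrist camera it gives the pose at the moment of the call.
- arm.job_done(): hands the job in, once; it reports no verdict.
Trained networks look in the newest picture that a camera, given by its name, has taken for a name from the list of things; names that differ only in an ending like _2 or _b are one class to them, and where a whole thing is asked for, a point or a joint stands for the part that bears it (a point fixed in the world has none). Each returns a list of dicts, best first, with "conf" (0 to 1); they miss things now and then, are a little off and sometimes report something else, mostly with a low value. They report only what shows in the picture. A call takes as long as a camera call. They do not tell look-alikes from the thing itself.
- nets.boxes_of(camera, name): "position" ([column, row] as shares, 0 to 1, of the picture: columns of its width, rows of its height, amid what is visible of it).
The state is a dict: "clock": time; "joints": joint angles; "joint_vel": joint speeds; "joint_efforts": joint torques, N m; "position": TCP position; "ee_rot": TCP orientation; "contact_force": force on the tool from outside, world axes, zero at the start; "wrist_torque": the same for the moment, N m; "gripper_width": finger opening in mm.
Only numpy, scipy, OpenCV 4.12 (cv2) and the standard library are available. Lean on these libraries where they do the work, as an engineer would, in place of code of your own. Each camera call takes 0.05 s, during which the arm holds its last target.

## Working session

There is one attempt and no reset: what is moved stays moved. The work goes in short steps, Python scripts to look and compute and a tool call to move; the robot and the scene stay as the last step left them, time stands still between calls to the robot, and variables do not carry over. Pictures are saved under pics/ and viewed, and the job is handed in when it is done.

Besides the shell and the picture viewer there is one more tool, called after "Request:" as name([rows], argument=value, ...), one row to a line, values as JSON. jog_arm: Moves the arm, as the interface text tells. Its arguments: {"type":"object","properties":{"rows":{"type":"array","items":{"type":"array"}}},"required":["rows"]}

```bash
ls; mkdir -p pics
python3 - <<'E'
from bench import arm, eyes, nets
import cv2
print(arm.read_state())
for n in ["scene","top","wrist"]:
    im=eyes.get_image(n); cv2.imwrite(f"pics/{n}0.png",im[:,:,::-1])
    m=eyes.camera_model(n); print(n,m)
E
```

```text
pics
{'clock': 0.0, 'joints': array([-8.87430039e-01,  3.85543830e-01,  6.62116792e-03, -5.37541356e-04,
       -1.19400459e+00, -2.58623533e-01]), 'joint_vel': array([ 0.00108842,  0.00295975, -0.00016451, -0.00086319, -0.00046563,
        0.0010875 ]), 'joint_efforts': array([-2.73344094e-04, -3.92287266e+01,  1.88399810e+01,  4.18607309e+00,
       -4.66121084e-03, -2.96915891e-05]), 'position': array([ 257.34768451, -568.90699855,  230.22173079]), 'ee_rot': array([-2.10681535e-01,  9.77554138e-01,  1.06280859e-03, -2.60866980e-04]), 'contact_force': array([-0.18376513,  0.20704772,  0.02939322]), 'wrist_torque': array([ 0.06201658, -0.01122001, -0.00389159]), 'gripper_width': 85.32492398964764}
scene {'K': array([[447.97315024,   0.        , 283.49330847],
       [  0.        , 447.97315024, 204.72606252],
       [  0.        ,   0.        ,   1.        ]]), 'rvec': array([ 1.27064157,  2.28699923, -0.92557164]), 'tvec': array([ 283.04588606, -257.70650089, 1480.87093012])}
top {'K': array([[501.9419999 ,   0.        , 283.79271272],
       [  0.        , 501.9419999 , 208.12103979],
       [  0.        ,   0.        ,   1.        ]]), 'rvec': array([ 2.17378709, -2.15348807,  0.10474847]), 'tvec': array([  13.20133462,  533.98705859, 1219.33914182])}
wrist {'K': array([[290.69840566,   0.        , 286.63266889],
       [  0.        , 290.69840566, 210.62248097],
       [  0.        ,   0.        ,   1.        ]]), 'rvec': array([-1.61304479, -2.4979015 , -0.34843509]), 'tvec': array([624.63494528, -35.31149022, 379.62078844])}
```

View pics/scene0.png

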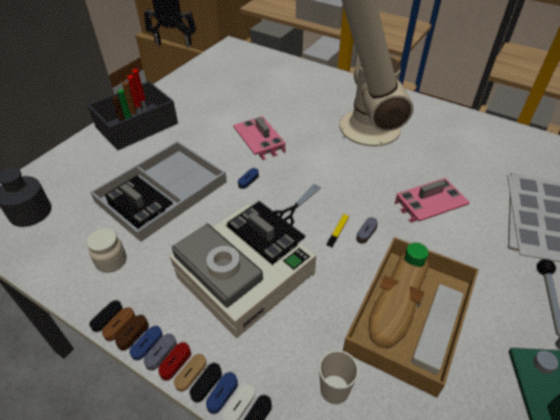

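View pics/top0.png

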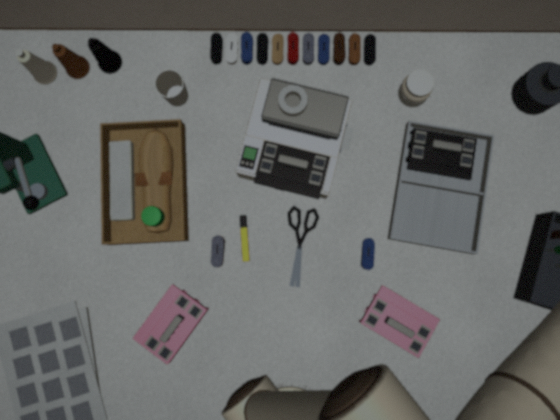

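View pics/wrist0.png

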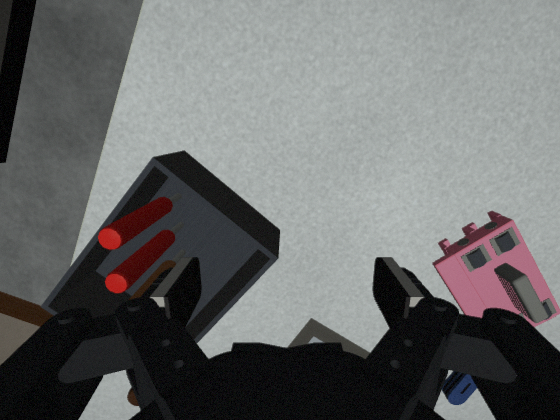

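Run:
```python
from bench import arm, eyes, nets
for n in ["printer","lip","rib","cassette","tray","bay","roll","carton","key_line"]:
    print(n,[(round(d['conf'],2),round(d['position'][0]*560),round(d['position'][1]*420)) for d in nets.boxes_of("top",n)][:4])
```

```text
printer [(0.73, 441, 202), (0.69, 299, 128)]
lip [(0.77, 399, 319), (0.59, 171, 324), (0.37, 217, 251)]
rib [(0.95, 170, 324), (0.93, 396, 319), (0.91, 292, 168), (0.4, 219, 252)]
cassette [(0.95, 401, 323), (0.61, 294, 168), (0.61, 168, 325)]
tray [(0.84, 440, 201)]
bay [(0.7, 439, 203)]
roll [(0.76, 293, 96)]
carton [(0.87, 142, 185)]
key_line [(0.66, 299, 124), (0.4, 440, 154)]
```

Run:
```python
import cv2
a=cv2.imread("pics/top0.png"); 
cv2.imwrite("pics/t1.png",cv2.resize(a[70:205,225:365],None,fx=5.4,fy=4.4*1.0,interpolation=cv2.INTER_CUBIC) if 0 else cv2.resize(a[70:205,225:365],None,fx=4.4,fy=4.4,interpolation=cv2.INTER_CUBIC))
cv2.imwrite("pics/t2.png",cv2.resize(a[115:260,375:505],None,fx=4,fy=4,interpolation=cv2.INTER_CUBIC))
b=cv2.imread("pics/scene0.png")
cv2.imwrite("pics/s1.png",cv2.resize(b[190:335,160:330],None,fx=4,fy=4,interpolation=cv2.INTER_CUBIC))
cv2.imwrite("pics/s2.png",cv2.resize(b[135:245,85:235],None,fx=5,fy=5,interpolation=cv2.INTER_CUBIC))
```

```text
(no output)
```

View pics/t1.png

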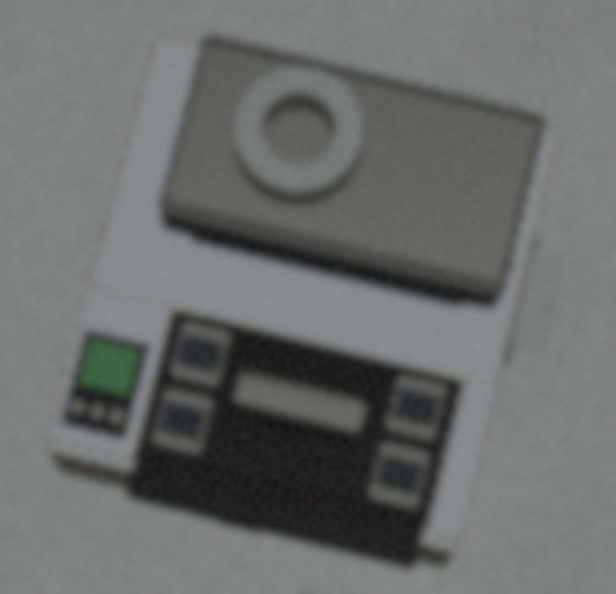

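View pics/t2.png

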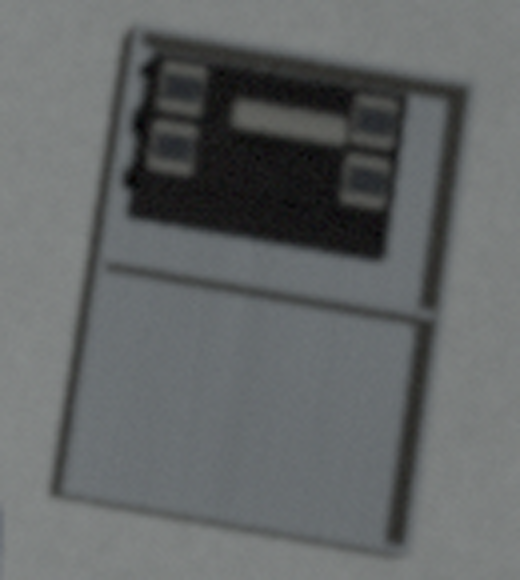

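View pics/s1.png

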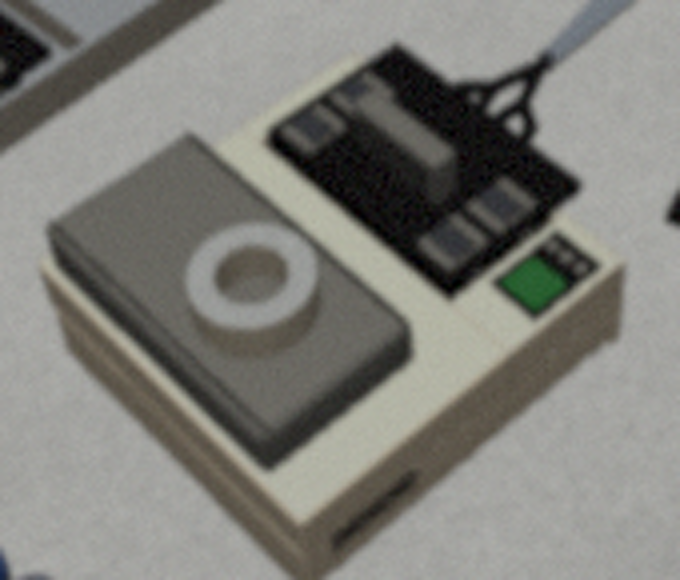

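View pics/s2.png

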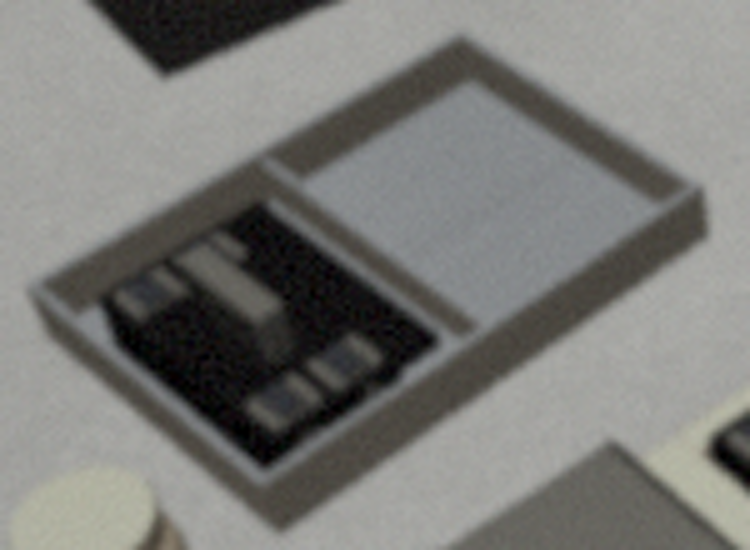

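```bash
cat > h.py <<'E'
from bench import arm, eyes, nets
import numpy as np, cv2
from scipy.optimize import least_squares
from scipy.spatial.transform import Rotation as R
def proj(P,m): return cv2.projectPoints(np.asarray(P,float).reshape(-1,3),m['rvec'],m['tvec'],m['K'],None)[0].reshape(-1,2)
def T(p,L):
    L=np.atleast_2d(L); c,s=np.cos(p[2]),np.sin(p[2])
    return np.c_[p[0]+c*L[:,0]-s*L[:,1],p[1]+s*L[:,0]+c*L[:,1],L[:,2]]
def fit(obs,x0):
    M={n:eyes.camera_model(n) for n in obs}
    f=lambda p:np.concatenate([(proj(T(p,[o[0] for o in obs[n]]),M[n])-np.array([o[1] for o in obs[n]])).ravel() for n in obs])
    r=least_squares(f,x0,loss='soft_l1'); return r.x,f(r.x).reshape(-1,2)
E
python3 - <<'E'
from h import *
t=lambda P,u,v,k=4.4,o=(225,70):(P,(u/k+o[0],v/k+o[1]))
pr={'top':[t((-50,130,86),53,457),t((-50,-100,86),447,548),t((40,80,96),173,312),t((40,-80,96),460,380),t((-66,80,96),130,490),t((-66,-80,96),412,562),t((9,35,131),235,372),t((9,-35,131),366,408),t((-9,-35,131),360,432),t((-9,35,131),233,400)],
'scene':[t(P,u,v,4,(160,190)) for P,u,v in [((-66,-80,96),398,42),((-66,80,96),580,187),((40,80,96),450,287),((40,-80,96),270,135),((-50,130,86),624,265),((9,35,131),430,168),((-9,35,131),456,150),((9,-35,131),350,92)]]}
tr={'top':[t(P,u,v,4,(375,115)) for P,u,v in [((150,107.5,40),130,30),((150,-107.5,40),467,88),((-150,107.5,40),55,493),((-150,-107.5,40),403,552)]],
'scene':[t(P,u,v,5,(85,135)) for P,u,v in [((-150,-107.5,40),460,37),((-150,107.5,40),703,190),((150,107.5,40),265,480),((150,-107.5,40),32,290)]]}
for o,x0 in ((pr,[600,0,0]),(tr,[550,-350,0])):
    for k in (['top','scene'],['top'],['scene']):
        p,r=fit({n:o[n] for n in k},x0); print(k,p.round(3),np.degrees(p[2]).round(2)); print(r.round(1).tolist() if len(k)==2 else '')
E
```

```text
['top', 'scene'] [ 6.32666e+02 -1.62800e+00 -2.46000e-01] -14.09
[[-2.7, -2.8], [1.2, 0.5], [-0.2, -1.5], [-0.3, -0.3], [-2.0, 0.6], [-0.4, 1.2], [0.4, -1.2], [0.0, -1.9], [-0.6, 0.1], [-1.2, -0.1], [-0.5, -1.2], [0.4, -1.9], [-0.8, -1.1], [-1.9, -2.3], [0.4, -2.5], [0.3, -0.6], [-0.2, -0.3], [-0.4, 1.7]]
['top'] [ 6.31502e+02 -2.69500e+00 -2.28000e-01] -13.04

['scene'] [ 6.34711e+02  4.64000e-01 -2.61000e-01] -14.98

['top', 'scene'] [ 5.90668e+02 -3.68728e+02 -1.66000e-01] -9.51
[[-0.7, -2.2], [0.5, -2.2], [-0.4, 0.2], [0.2, 0.9], [0.4, -2.3], [0.6, -1.8], [0.1, 0.7], [-1.1, -1.4]]
['top'] [ 5.88666e+02 -3.69058e+02 -1.69000e-01] -9.67

['scene'] [ 5.94277e+02 -3.65674e+02 -1.66000e-01] -9.5
```

Run:
```python
from h import *
def draw(p,polys,n,box,k,out):
    im=cv2.imread(f"pics/{n}0.png"); m=eyes.camera_model(n)
    c=cv2.resize(im[box[1]:box[3],box[0]:box[2]],None,fx=k,fy=k,interpolation=cv2.INTER_CUBIC)
    for P in polys:
        q=((proj(T(p,P),m)-np.array(box[:2])+.5)*k).astype(int)
        cv2.polylines(c,[q.reshape(-1,1,2)],True,(0,255,255),1)
    return c
rect=lambda x0,x1,y0,y1,z:[(x0,y0,z),(x0,y1,z),(x1,y1,z),(x1,y0,z)]
P=[rect(-9,9,-35,35,131),rect(-66,40,-80,80,96),rect(-50,82,-100,130,86)]
for nm,p in (('a',[632.7,-1.6,-.246]),('b',[632.7,-1.6,-.228])):
    A=draw(p,P,'top',(225,70,365,205),3,0);B=draw(p,P,'scene',(190,190,330,325),3,0)
    h=min(A.shape[0],B.shape[0]); cv2.imwrite(f"pics/ov{nm}.png",np.hstack([A[:h],B[:h]])[:,:800])
```

```text
(no output)
```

View pics/ova.png

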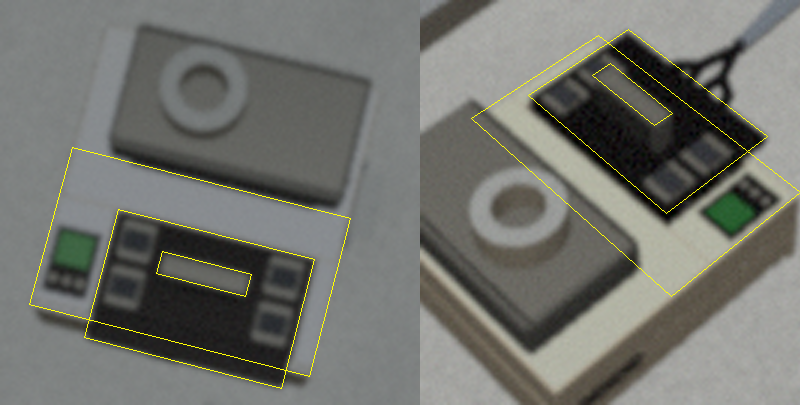

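View pics/ovb.png

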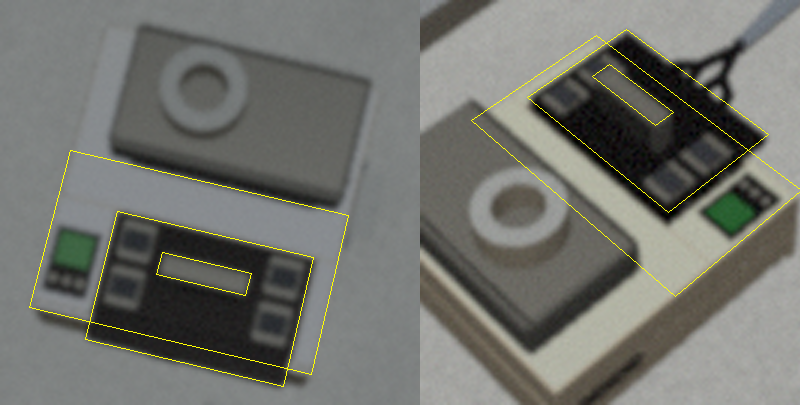

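```bash
cat >> h.py <<'E'
PR=np.array([632.7,-1.6,-0.234]); TR=np.array([590.7,-368.7,-0.166])
def ptool(pose,theta,yaw=0):
    """tool rot: leaning theta deg toward +x_p, tool y || printer y, x toward robot"""
    Rz=R.from_euler('z',pose[2]+np.radians(yaw)); base=R.from_matrix(np.array([[-1,0,0],[0,1,0],[0,0,-1.]]).T)
    return Rz*base*R.from_euler('y',-theta,degrees=True)
def rows(target,Rt,n=None,p0=None,R0=None,vmax=55,amax=10):
    s=arm.read_state()
    p0=s['position'] if p0 is None else p0; R0=R.from_quat(s['ee_rot']) if R0 is None else R0
    d=np.asarray(target)-p0; rv=(R0.inv()*Rt).as_rotvec(degrees=True)
    n=n or int(max(np.ceil(np.linalg.norm(d)/vmax),np.ceil(np.linalg.norm(rv)/amax),1))
    out=[];Rc=R0;
    for i in range(n):
        out.append([(Rc.inv().apply(d/n)/10).round(2).tolist(),(rv/n).round(2).tolist()]); Rc=Rc*R.from_rotvec(rv/n,degrees=True)
    return out
def inpr(p,pose=None):
    pose=PR if pose is None else pose
    d=np.array(p[:2])-pose[:2]; c,s=np.cos(pose[2]),np.sin(pose[2]); return np.array([c*d[0]+s*d[1],-s*d[0]+c*d[1],p[2]])
E
python3 - <<'E'
from h import *
s=arm.read_state(); m=eyes.camera_model('wrist')
Rc=R.from_rotvec(m['rvec']); c=-Rc.inv().apply(m['tvec']); Rt=R.from_quat(s['ee_rot'])
print('cam in tool',Rt.inv().apply(c-s['position']).round(1)); print((Rt.inv()*Rc.inv()).as_matrix().round(3))
t=T(PR,[(-60,40,300)])[0]; print(t)
for r in rows(t,ptool(PR,0)): print(r)
E
```

```text
cam in tool [  69.8   -0.5 -143.2]
[[-0.    -0.962 -0.273]
 [ 1.    -0.     0.   ]
 [-0.    -0.273  0.962]]
[583.61001232  51.22208922 300.        ]
[[-4.25, 3.32, -0.53], [0.0, -0.0, 2.9]]
[[-4.08, 3.53, -0.53], [0.0, -0.0, 2.9]]
[[-3.9, 3.73, -0.53], [0.0, -0.0, 2.9]]
[[-3.7, 3.92, -0.53], [0.0, -0.0, 2.9]]
[[-3.5, 4.1, -0.53], [0.0, -0.0, 2.9]]
[[-3.29, 4.28, -0.53], [0.0, -0.0, 2.9]]
[[-3.06, 4.44, -0.53], [0.0, -0.0, 2.9]]
[[-2.84, 4.59, -0.53], [0.0, -0.0, 2.9]]
[[-2.6, 4.72, -0.53], [0.0, -0.0, 2.9]]
[[-2.36, 4.85, -0.53], [0.0, -0.0, 2.9]]
[[-2.11, 4.96, -0.53], [0.0, -0.0, 2.9]]
[[-1.85, 5.06, -0.53], [0.0, -0.0, 2.9]]
[[-1.6, 5.15, -0.53], [0.0, -0.0, 2.9]]
```

Request:
jog_arm([
  [[-4.25,3.32,-0.53],[0,0,2.9],8.5],
  [[-4.08,3.53,-0.53],[0,0,2.9],8.5],
  [[-3.9,3.73,-0.53],[0,0,2.9],8.5],
  [[-3.7,3.92,-0.53],[0,0,2.9],8.5],
  [[-3.5,4.1,-0.53],[0,0,2.9],8.5],
  [[-3.29,4.28,-0.53],[0,0,2.9],8.5],
  [[-3.06,4.44,-0.53],[0,0,2.9],8.5],
  [[-2.84,4.59,-0.53],[0,0,2.9],8.5],
  [[-2.6,4.72,-0.53],[0,0,2.9],8.5],
  [[-2.36,4.85,-0.53],[0,0,2.9],8.5],
])

```text
clock: 1.85
position: [508.9, -90.2, 284.9]
ee_rot: [0.041, 0.999, 0.0, 0.0]
contact_force: [-0.2, -1.2, -0.3]
gripper_width: 85.0
```

Run:
```python
from h import *
s=arm.read_state();print(s['clock'],s['position'],s['contact_force'])
im=eyes.get_image('wrist'); cv2.imwrite('pics/w1.png',im[:,:,::-1]); 
m=eyes.camera_model('wrist'); import pickle; pickle.dump(m,open('w1.pkl','wb'))
```

```text
1.85 [508.90338583 -90.18853338 284.904329  ] [-0.20285261 -1.19223613 -0.29192633]
```

View pics/w1.png

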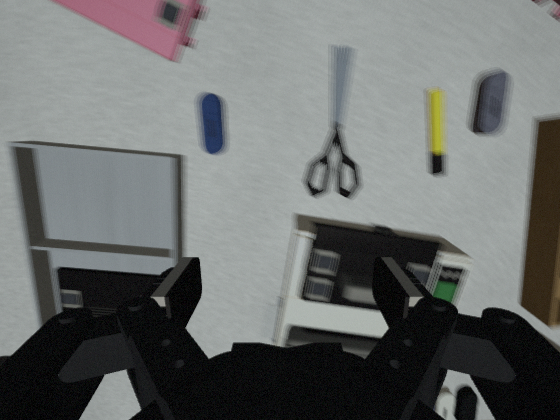

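Run:
```python
from h import *
t=T(PR,[(-150,60,130)])[0]; print(t)
for r in rows(t,ptool(PR,43)): print(r)
```

```text
[500.70021659  91.54535512 130.        ]
[[0.52, 3.52, 3.11], [0.68, -8.54, 1.68]]
[[1.08, 3.54, 2.95], [0.68, -8.54, 1.68]]
[[1.61, 3.53, 2.7], [0.68, -8.54, 1.68]]
[[2.09, 3.51, 2.39], [0.68, -8.54, 1.68]]
[[2.52, 3.46, 2.0], [0.68, -8.54, 1.68]]
```

Request:
jog_arm([
  [[0.52,3.52,3.11],[0.68,-8.54,1.68],0],
  [[1.08,3.54,2.95],[0.68,-8.54,1.68],0],
  [[1.61,3.53,2.7],[0.68,-8.54,1.68],0],
  [[2.09,3.51,2.39],[0.68,-8.54,1.68],0],
  [[2.52,3.46,2.0],[0.68,-8.54,1.68],0],
  [[0,0,0],[0,0,0],0],
  [[0,0,0],[0,0,0],0],
])

```text
clock: 2.78
position: [481.1, -24.9, 216.1]
ee_rot: [0.091, 0.959, -0.055, 0.263]
contact_force: [-0.1, -0.1, 0.6]
gripper_width: -0.2
```

Run:
```python
from h import *
s=arm.read_state();print(s['clock'],s['position'],s['contact_force'],s['joints'])
im=eyes.get_image('wrist'); cv2.imwrite('pics/w2.png',im[:,:,::-1]); 
m=eyes.camera_model('wrist'); import pickle; pickle.dump(m,open('w2.pkl','wb'))
z=R.from_quat(s['ee_rot']).as_matrix(); print(z.round(3), inpr(s['position']))
print(arm.read_state()['position'])
```

```text
2.775 [481.11089256 -24.93666147 216.06252537] [-0.13379976 -0.12752105  0.5657665 ] [ 0.31315896 -0.0702689  -0.99066217  1.02133194 -0.35600377 -2.99425536]
[[-0.846  0.203  0.494]
 [ 0.146  0.977 -0.153]
 [-0.514 -0.057 -0.856]] [-142.04672374  -57.84968053  216.06252537]
[482.05795494 -24.4735309  216.50172301]
```

View pics/w2.png

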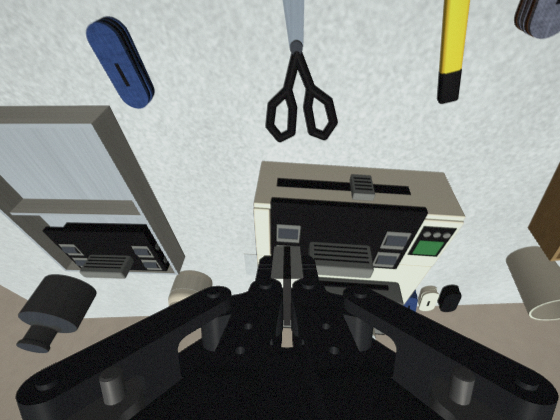

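```bash
cat >> h.py <<'E'
def fk(q,L):
    h,a1,L2,a3,L4,L6,c6=L
    Rz=lambda a:R.from_rotvec([0,0,a]);Ry=lambda a:R.from_rotvec([0,a,0]);Rx=lambda a:R.from_rotvec([a,0,0])
    r=Rz(q[0]);p=np.array([0,0,h])+r.apply([a1,0,0])
    r=r*Ry(q[1]);p=p+r.apply([0,0,L2]); r=r*Ry(-q[2]);p=p+r.apply([L4,0,a3])
    r=r*Rx(q[3])*Ry(-q[4]);p=p+r.apply([L6,0,0]); r=r*Rx(q[5])
    # tool: z along link x
    return p,r*R.from_rotvec([c6,0,0])*R.from_matrix(np.array([[0,0,1.],[0,1,0],[-1,0,0]]))
E
python3 - <<'E'
from h import *
D=[(np.array([-8.87430039e-01,3.85543830e-01,6.62116792e-03,-5.37541356e-04,-1.19400459e+00,-2.58623533e-01]),np.array([257.34768451,-568.90699855,230.22173079]),R.from_quat([-2.10681535e-01,9.77554138e-01,1.06280859e-03,-2.60866980e-04]))]
s=arm.read_state(); D.append((s['joints'],s['position'],R.from_quat(s['ee_rot'])))
print(s['joints'],s['joint_vel'].round(3))
for sg in [(1,1),(1,-1),(-1,1),(-1,-1)]:
  for c in (0,np.pi/2,np.pi,-np.pi/2):
    def f(L,full=True):
        o=[]
        for q,p,r in D:
            q=q.copy();q[3]*=sg[0];q[5]*=sg[1]
            P,Q=fk(q,L); o+=list(P-p)+list(100*(Q.inv()*r).as_rotvec())
        return np.array(o)
    g=least_squares(f,[300,50,350,50,350,250,c]); print(sg,g.cost.round(1),g.x.round(2))
E
```

```text
[ 0.31345162 -0.06926375 -0.98883895  1.02131658 -0.35592768 -2.99438119] [ 0.006  0.015  0.024  0.     0.    -0.003]
(1, 1) 44510.8 [-2.1575e+03  5.0715e+02  9.4971e+02  7.6724e+02 -5.8737e+02 -5.7763e+02
  6.6000e-01]
(1, 1) 44510.8 [-3.2491e+02  7.9940e+02 -8.8280e+01 -5.4900e+00 -1.7410e+02 -5.7763e+02
  6.6000e-01]
(1, 1) 33844.7 [ 3.97224e+03  1.48467e+03 -2.52221e+03 -1.81744e+03  7.94960e+02
 -5.77630e+02  3.86000e+00]
(1, 1) 33844.7 [-7.77706e+03 -3.89010e+02  4.13266e+03  3.13680e+03 -1.85464e+03
 -5.77630e+02 -2.43000e+00]
(1, -1) 60026.9 [-1.9293e+02  8.2044e+02 -1.6303e+02 -6.1140e+01 -1.4434e+02 -5.7763e+02
  5.4000e-01]
(1, -1) 60026.9 [ 6.42553e+03  1.87590e+03 -3.91176e+03 -2.85190e+03  1.34820e+03
 -5.77630e+02  5.40000e-01]
(1, -1) 24302.0 [ 180.64  880.02 -374.62 -218.66  -60.09 -577.63    3.74]
(1, -1) 24302.0 [-324.91  799.4   -88.28   -5.49 -174.1  -577.63   -2.55]
(-1, 1) 14437.4 [-258.36  -46.32  983.64  247.85  204.09  577.63   -1.46]
(-1, 1) 87634.1 [ 736.89  112.39  419.92 -171.8   428.53  577.63    1.68]
(-1, 1) 14437.4 [-1222.07  -200.01  1529.49   654.21   -13.24   577.63     4.82]
(-1, 1) 14437.4 [1305.62  203.09   97.79 -411.62  556.78  577.63   -1.46]
(-1, -1) 12790.4 [ 41.81   1.54 813.62 121.28 271.78 577.63  -1.57]
(-1, -1) 12790.4 [247.2   34.3  697.28  34.68 318.1  577.63   4.71]
(-1, -1) 12790.4 [ 41.8    1.54 813.63 121.29 271.78 577.63   4.71]
(-1, -1) 12790.4 [ 41.8    1.54 813.62 121.29 271.78 577.63  -1.57]
```

Run:
```python
from h import *
D=[(np.array([-8.87430039e-01,3.85543830e-01,6.62116792e-03,-5.37541356e-04,-1.19400459e+00,-2.58623533e-01]),np.array([257.34768451,-568.90699855,230.22173079]),R.from_quat([-2.10681535e-01,9.77554138e-01,1.06280859e-03,-2.60866980e-04]))]
s=arm.read_state(); D.append((s['joints'],s['position'],R.from_quat(s['ee_rot'])))
Rz=lambda a:R.from_rotvec([0,0,a]);Ry=lambda a:R.from_rotvec([0,a,0]);Rx=lambda a:R.from_rotvec([a,0,0])
W=R.from_matrix(np.array([[0,0,1.],[0,1,0],[-1,0,0]]))
print(s['joint_efforts'])
for q,p,r in D:
  for s4 in(1,-1):
    Q=Rz(q[0])*Ry(q[1]-q[2])*Rx(s4*q[3])*Ry(-q[4])
    X=(Q.inv()*r*W.inv()); print(s4,q[5],X.as_rotvec().round(3))
```

```text
[-1.46415923e-01 -1.28644690e+01  1.53727591e+01  1.71561643e+00
  5.68873264e-03  2.65307666e-03]
1 -0.258623533 [-1.312e+00 -1.000e-03  1.000e-03]
-1 -0.258623533 [-1.312 -0.    -0.   ]
1 -2.9943811881650446 [-0.543 -0.399 -0.463]
-1 -2.9943811881650446 [1.424 0.    0.   ]
```

Run:
```python
from h import *
import json
s=arm.read_state(); open('D.jsonl','w').write(json.dumps([[-8.87430039e-01,3.85543830e-01,6.62116792e-03,-5.37541356e-04,-1.19400459e+00,-2.58623533e-01],[257.34768451,-568.90699855,230.22173079]])+"\n"+json.dumps([s['joints'].tolist(),s['position'].tolist()])+"\n")
t=T(PR,[(-130,20,150)])[0]; print(t)
for r in rows(t,ptool(PR,10)): print(r)
```

```text
[510.88033636  47.9980801  150.        ]
[[0.68, 2.68, 2.0], [-0.82, 7.01, 0.91]]
[[0.47, 2.64, 2.11], [-0.82, 7.01, 0.91]]
[[0.25, 2.61, 2.19], [-0.82, 7.01, 0.91]]
```

Request:
jog_arm([
  [[0.68,2.68,2.0],[-0.82,7.01,0.91],0],
  [[0.47,2.64,2.11],[-0.82,7.01,0.91],0],
])

```text
clock: 3.08
position: [501.6, 12.3, 180.9]
ee_rot: [0.108, 0.98, -0.031, 0.167]
contact_force: [1.9, -2.3, 1.1]
gripper_width: 0.0
```

```bash
cat >> h.py <<'E'
import json
def rec():
    s=arm.read_state(); open('D.jsonl','a').write(json.dumps([s['joints'].tolist(),s['position'].tolist()])+"\n"); return s
E
python3 - <<'E'
from h import *
s=rec();print(s['clock'],s['joints'].round(3),s['joint_vel'].round(2),inpr(s['position']))
t=T(PR,[(-130,20,150)])[0]; print(t)
for r in rows(t,ptool(PR,10)): print(r)
E
```

```text
3.075 [ 0.459  0.079 -0.748  0.463 -0.539 -2.624] [ 0.41  0.7   1.14 -2.2  -0.78  1.54] [-130.79344965  -16.83609359  180.92157876]
[510.88033636  47.9980801  150.        ]
[[0.89, 3.76, 2.86], [-1.27, 9.47, 0.95]]
```

Request:
jog_arm([
  [[0.89,3.76,2.86],[-1.27,9.47,0.95],0],
  [[0,0,0],[0,0,0],0],
  [[0,0,0],[0,0,0],0],
])

```text
clock: 3.45
position: [510.5, 44.6, 150.3]
ee_rot: [0.116, 0.989, -0.014, 0.091]
contact_force: [-0.4, -0.9, -0.3]
gripper_width: 0.3
```

Run:
```python
from h import *
s=rec();print(s['clock'],s['joints'].round(3),s['joint_vel'].round(2),inpr(s['position']))
D=[json.loads(l) for l in open('D.jsonl')]
Rz=lambda a:R.from_rotvec([0,0,a]);Ry=lambda a:R.from_rotvec([0,a,0]);Rx=lambda a:R.from_rotvec([a,0,0])
A=[];b=[]
for q,p in D:
    r1=Rz(q[0]).as_matrix();r2=r1@Ry(q[1]).as_matrix();r3=r2@Ry(-q[2]).as_matrix();r4=r3@Rx(-q[3]).as_matrix();r5=r4@Ry(-q[4]).as_matrix()
    # unknown: h, a1, L2, L4, a3, after roll (y,z), after j5 x
    M=np.c_[[0,0,1],r1[:,0],r2[:,2],r3[:,0],r3[:,2],r4[:,1],r4[:,2],r5[:,0]]
    A.append(M);b.append(p)
A=np.vstack(A);b=np.concatenate(b)
x,res,rk,sv=np.linalg.lstsq(A,b,rcond=None);print(x.round(1),sv.round(3),(A@x-b).round(1))
x0=np.array([300,0,300,300,0,-160,0,250.]);lam=.02
y=np.linalg.solve(A.T@A+lam**2*np.eye(8),A.T@(b-A@x0));print((x0+y).round(1),(A@(x0+y)-b).round(1))
```

```text
3.45 [ 0.474  0.196 -0.576  0.199 -0.673 -2.426] [-0.01 -0.05 -0.04  0.   -0.    0.  ] [-129.57422249   16.57481056  150.34873569]
[ 160.6    0.   564.9  421.8   -0.  -159.8   -0.   297.7] [4.191 3.073 2.024 0.729 0.526 0.281 0.061 0.041] [ 0.  0.  0.  0. -0.  0. -0.  0. -0.  0. -0.  0.]
[ 175.5    6.8  549.3  424.3   -5.4 -160.1   -2.5  289.8] [-0.  -0.4  0.   0.8  0.4  0.2 -0.4  0.3 -0.2 -1.  -0.2  0. ]
```

```bash
cat >> h.py <<'E'
QL=np.array([[-3.14,3.14],[-1.21,2.06],[-1.07,1.41],[-3.16,2.05],[-2.99,-.16],[-3.1,3.1]])
def FK(q):
    Rz=lambda a:R.from_rotvec([0,0,a]);Ry=lambda a:R.from_rotvec([0,a,0]);Rx=lambda a:R.from_rotvec([a,0,0])
    r1=Rz(q[0]);r2=r1*Ry(q[1]);r3=r2*Ry(-q[2]);r4=r3*Rx(-q[3]);r5=r4*Ry(-q[4])
    p=np.array([0,0,160.6])+r2.apply([0,0,564.9])+r3.apply([421.8,0,0])+r4.apply([0,-159.8,0])+r5.apply([297.7,0,0])
    return p,r5*Rx(-q[5]-np.pi/2)*R.from_matrix(np.array([[0,0,1.],[0,1,0],[-1,0,0]]))
def IK(p,Rt,seeds=40,q0=None,rng=np.random.default_rng(0)):
    S=[]
    def f(q):
        P,Q=FK(q); return np.r_[(P-p)/10,(Q.inv()*Rt).as_rotvec()*10]
    st=[q0] if q0 is not None else []
    st+=[rng.uniform(QL[:,0],QL[:,1]) for _ in range(seeds)]
    for s in st:
        s=np.clip(s,QL[:,0]+1e-3,QL[:,1]-1e-3)
        g=least_squares(f,s,bounds=(QL[:,0],QL[:,1]),max_nfev=60)
        if g.cost<1e-4 and not any(np.abs(g.x-t).max()<.02 for t in S): S.append(g.x)
    return S
E
python3 - <<'E'
from h import *
for th in (28,35,43):
  for y in (20,95):
    p=T(PR,[(-71,y,50)])[0]
    for roll in (0,90,180,270):
        Rt=ptool(PR,th)*R.from_euler('z',roll,degrees=True)
        for q in IK(p,Rt,25): print(th,y,roll,q.round(2))
E
```

```text
43 20 0 [-0.22  0.43 -0.89 -3.16 -0.49  1.58]
43 20 90 [-0.22  0.43 -0.89 -3.16 -0.49  0.01]
43 20 180 [-0.22  0.43 -0.89 -3.16 -0.49 -1.57]
```

Run:
```python
from h import *
import h
sv=QL.copy(); h.QL=np.array([[-3.14,3.14],[-1.5,2.2],[-1.8,1.8],[-3.9,3.9],[-3.1,0.0],[-3.3,3.3]])
for th in (0,25,28,35,43,50):
  for x,y in ((-71,20),(-110,20),(-71,95)):
    p=T(PR,[(x,y,50)])[0]
    for q in h.IK(p,ptool(PR,th),25): 
        if q[2]<1.5 : print(th,x,y,q.round(2))
```

```text
0 -71 20 [ 0.34  0.48 -0.35  0.   -0.74 -2.15]
0 -110 20 [ 0.39  0.44 -0.44  0.   -0.69 -2.19]
0 -71 95 [ 0.45  0.52 -0.28  0.   -0.77 -2.26]
25 -71 20 [-0.19  0.38 -0.8  -3.53 -0.05  1.92]
25 -71 20 [-0.19  0.38 -0.8   2.75 -0.05  1.92]
25 -110 20 [-0.21  0.34 -0.84 -3.4  -0.05  1.8 ]
25 -110 20 [-0.21  0.34 -0.84  2.88 -0.05  1.8 ]
25 -71 95 [ 0.09  0.4  -0.85  2.21 -0.17  2.2 ]
28 -71 20 [-0.22  0.38 -0.76 -3.29 -0.06  1.71]
28 -71 20 [-0.22  0.38 -0.76  2.99 -0.06  1.71]
28 -110 20 [-0.22  0.34 -0.82  3.04 -0.08  1.65]
28 -71 95 [ 0.04  0.4  -0.84  2.43 -0.2   2.03]
28 -71 95 [ 0.04  0.4  -0.84 -3.85 -0.2   2.03]
35 -71 20 [-0.22  0.39 -0.8   3.11 -0.23  1.59]
35 -71 20 [-0.22  0.39 -0.8  -3.18 -0.23  1.59]
35 -110 20 [-0.22  0.35 -0.89 -3.18 -0.28  1.59]
35 -110 20 [-0.22  0.35 -0.89  3.11 -0.28  1.59]
35 -71 95 [ 0.01  0.42 -0.85 -3.58 -0.33  1.79]
35 -71 95 [ 0.01  0.42 -0.85  2.7  -0.33  1.79]
43 -71 20 [-0.22  0.43 -0.89  3.12 -0.49  1.58]
43 -71 20 [-0.22  0.43 -0.89 -3.16 -0.49  1.58]
43 -110 20 [-0.22  0.4  -0.98 -3.16 -0.56  1.58]
43 -110 20 [-0.22  0.4  -0.98  3.12 -0.56  1.58]
43 -71 95 [ 0.01  0.45 -0.9  -3.46 -0.54  1.67]
43 -71 95 [ 0.01  0.45 -0.9   2.82 -0.54  1.67]
50 -71 20 [-0.22  0.49 -0.96 -3.16 -0.75  1.57]
50 -71 20 [-0.22  0.49 -0.96  3.12 -0.75  1.57]
50 -110 20 [-0.21  0.48 -1.05 -3.16 -0.83  1.57]
50 -110 20 [-0.21  0.48 -1.05  3.12 -0.83  1.57]
50 -71 95 [ 0.02  0.5  -0.95  2.86 -0.76  1.61]
50 -71 95 [ 0.02  0.5  -0.95 -3.42 -0.76  1.61]
```

Run:
```python
import cv2
a=cv2.imread("pics/w2.png")
cv2.imwrite("pics/w2c.png",cv2.resize(a[150:300,240:475],None,fx=3.4,fy=3.4,interpolation=cv2.INTER_CUBIC))
```

```text
(no output)
```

View pics/w2c.png

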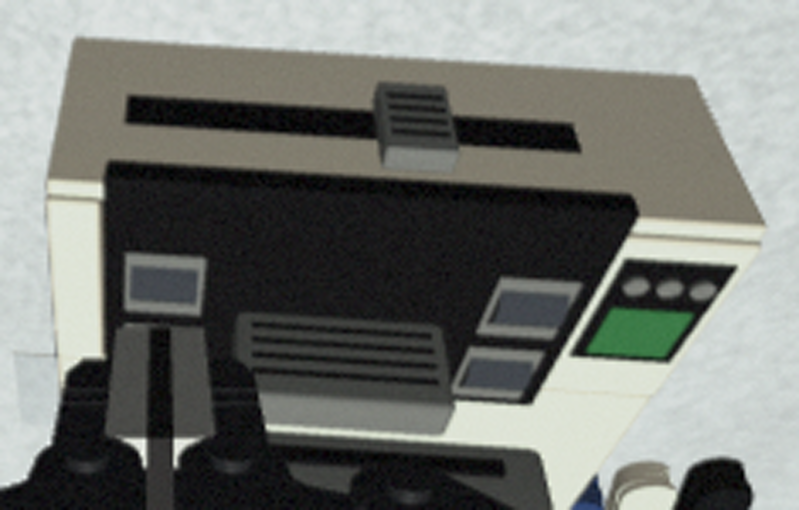

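Run:
```python
from h import *
import pickle
m=pickle.load(open('w2.pkl','rb')); mt=eyes.camera_model('top'); ms=eyes.camera_model('scene')
O=[((-50,-100,6),76,38,0),((-50,130,6),694,77,0),((-50,-100,83),48,181,0),((-50,130,83),765,226,0),((-66,-80,86),107,161,0),((-66,80,86),632,197,0),((-60,-12,34),375,85,1),((-60,12,34),446,88,1),((-60,-12,68),383,148,1),((-60,12,68),458,152,1)]
uv=np.array([(o[1]/3.4+240,o[2]/3.4+150) for o in O])-0.35
def f(v,w=1):
    L=np.array([np.array(o[0],float)+[0,v[3]*o[3],0] for o in O])
    return (proj(T(v[:3],L),m)-uv)
g=least_squares(lambda v:f(v).ravel(),[632,-2,-.23,18],loss='soft_l1');print(g.x.round(3),np.degrees(g.x[2]));print(f(g.x).round(1).tolist())
# tray w2
U=[((-150,107.5,40),108,107),((150,107.5,40),185,268)]
```

```text
[ 6.36931e+02 -1.85800e+00 -2.39000e-01  1.96540e+01] -13.704131821143534
[[-0.3, -0.1], [-0.6, -0.3], [-0.1, 0.8], [0.7, 1.2], [0.5, -0.7], [-0.2, -1.5], [-0.1, -0.6], [-0.6, -0.2], [0.4, 0.7], [0.2, 0.9]]
```

```bash
sed -i 's/^PR=.*; TR/PR=np.array([635.5,-1.7,-0.237]); TR/' h.py
python3 - <<'E'
from h import *
for al in (-8,0,8):
  for th in (40,45):
   for x,y,z in ((-69,20,41),(-100,-22,41),(-130,-22,150)):
    p=T(PR,[(x,y,z)])[0]
    for q in IK(p,ptool(PR,th,al)*R.from_euler('z',180,degrees=True),12): print(al,th,(x,y,z),q.round(3))
E
```

```text
0 40 (-100, -22, 41) [-0.338  0.399 -0.889 -2.982 -0.418 -1.64 ]
0 45 (-100, -22, 41) [-0.346  0.443 -0.959 -3.008 -0.618 -1.602]
8 40 (-69, 20, 41) [-0.255  0.421 -0.705 -2.747 -0.267 -1.831]
8 40 (-100, -22, 41) [-0.326  0.373 -0.711 -2.499 -0.246 -2.022]
8 45 (-69, 20, 41) [-0.282  0.458 -0.808 -2.861 -0.489 -1.688]
```

Run:
```python
from h import *
import h
h.QL=QL.copy(); h.QL[2,0]=-1.4; h.QL[3,0]=-3.5
for al in (4,7):
  for th in (42,):
   for x,y,z in ((-69,20,41),(-69,-22,41),(-90,-22,41),(-110,-22,41),(-110,-22,80),(-110,-22,120)):
    p=T(PR,[(x,y,z)])[0]
    for q in h.IK(p,ptool(PR,th,al)*R.from_euler('z',180,degrees=True),8,q0=np.array([-.3,.4,-.8,-2.8,-.4,-1.7])):
        if q[3]<0: print(al,th,(x,y,z),q.round(3))
```

```text
4 42 (-69, 20, 41) [-0.25   0.443 -0.823 -3.008 -0.43  -1.631]
4 42 (-69, -22, 41) [-0.351  0.426 -0.777 -2.803 -0.377 -1.75 ]
4 42 (-90, -22, 41) [-0.361  0.412 -0.833 -2.818 -0.418 -1.723]
4 42 (-110, -22, 41) [-0.371  0.4   -0.885 -2.829 -0.457 -1.7  ]
4 42 (-110, -22, 80) [-0.33   0.273 -0.771 -2.638 -0.227 -1.942]
7 42 (-69, 20, 41) [-0.267  0.437 -0.773 -2.865 -0.38  -1.715]
7 42 (-69, -22, 41) [-0.346  0.417 -0.71  -2.624 -0.315 -1.893]
7 42 (-90, -22, 41) [-0.362  0.404 -0.774 -2.662 -0.363 -1.838]
7 42 (-110, -22, 41) [-0.377  0.392 -0.832 -2.687 -0.406 -1.796]
```

```bash
cat > path.py <<'E'
from h import *
def jpath(Q,nseg):
    out=[]
    for a,b,n in zip(Q[:-1],Q[1:],nseg):
        for i in range(1,n+1): out.append(a+(b-a)*i/n)
    return out
def torows(q0,qs):
    o=[];p,r=FK(q0)
    for q in qs:
        P,Q=FK(q); o.append(((r.inv().apply(P-p)/10).round(2).tolist(),(r.inv()*Q).as_rotvec(degrees=True).round(1).tolist())); p,r=P,Q
    return o
E
python3 - <<'E'
from path import *
q0=arm.read_state()['joints']
qe=np.array([-.371,.40,-.885,-2.829,-.457,-1.70]); 
qm=np.array([.05,.05,-.75,-1.3,-.6,-2.1])
for Q,n in (([q0,qe],[24]),([q0,qm,qe],[13,13])):
    prev=q0
    for q,r in zip(jpath(Q,n),torows(q0,jpath(Q,n))):
        P,T_=FK(q); z=T_.as_matrix()[:,2]; print(inpr(P).round(0),z.round(2),[round(np.linalg.norm(r[0])*10),round(np.linalg.norm(r[1]),1)],(np.abs(q-prev)*8).max().round(2)); prev=q
    print()
E
```

```text
[-156.    1.  126.] [ 0.12  0.01 -0.99] [37, np.float64(7.4)] 1.01
[-181.   -9.  104.] [ 0.08  0.07 -0.99] [35, np.float64(7.4)] 1.01
[-206.  -15.   85.] [ 0.05  0.13 -0.99] [32, np.float64(7.4)] 1.01
[-230.  -16.   69.] [ 0.03  0.2  -0.98] [29, np.float64(7.3)] 1.01
[-252.  -14.   55.] [ 0.03  0.27 -0.96] [26, np.float64(7.4)] 1.01
[-272.   -9.   44.] [ 0.04  0.33 -0.94] [23, np.float64(7.4)] 1.01
[-289.   -1.   36.] [ 0.06  0.38 -0.92] [21, np.float64(7.5)] 1.01
[-303.   10.   30.] [ 0.09  0.43 -0.9 ] [18, np.float64(7.5)] 1.01
[-313.   22.   26.] [ 0.13  0.48 -0.87] [16, np.float64(7.5)] 1.01
[-319.   35.   23.] [ 0.18  0.51 -0.84] [14, np.float64(7.5)] 1.01
[-321.   48.   23.] [ 0.23  0.53 -0.82] [13, np.float64(7.6)] 1.01
[-318.   60.   23.] [ 0.29  0.53 -0.79] [13, np.float64(7.6)] 1.01
[-312.   71.   25.] [ 0.36  0.53 -0.77] [13, np.float64(7.6)] 1.01
[-302.   81.   27.] [ 0.42  0.51 -0.75] [14, np.float64(7.7)] 1.01
[-288.   87.   30.] [ 0.48  0.48 -0.73] [15, np.float64(7.7)] 1.01
[-272.   91.   33.] [ 0.53  0.44 -0.72] [17, np.float64(7.7)] 1.01
[-253.   91.   36.] [ 0.58  
[... 1550 characters left out ...]
64] [14, np.float64(7.1)] 0.94
[-272.   95.   97.] [ 0.62  0.47 -0.63] [16, np.float64(7.1)] 0.94
[-255.   96.   95.] [ 0.66  0.42 -0.62] [17, np.float64(7.1)] 0.94
[-237.   94.   92.] [ 0.69  0.37 -0.62] [19, np.float64(7.2)] 0.94
[-217.   87.   88.] [ 0.72  0.3  -0.63] [21, np.float64(7.3)] 0.94
[-197.   78.   83.] [ 0.73  0.24 -0.64] [23, np.float64(7.3)] 0.94
[-177.   65.   77.] [ 0.74  0.17 -0.65] [25, np.float64(7.3)] 0.94
[-158.   48.   70.] [ 0.74  0.1  -0.67] [27, np.float64(7.4)] 0.94
[-140.   28.   62.] [ 0.72  0.02 -0.69] [28, np.float64(7.4)] 0.94
[-123.    4.   52.] [ 0.7  -0.05 -0.72] [30, np.float64(7.5)] 0.94
[-110.  -22.   41.] [ 0.66 -0.11 -0.74] [32, np.float64(7.5)] 0.94
```

```bash
cat >> path.py <<'E'
def pts(q):
    Rz=lambda a:R.from_rotvec([0,0,a]);Ry=lambda a:R.from_rotvec([0,a,0]);Rx=lambda a:R.from_rotvec([a,0,0])
    r1=Rz(q[0]);r2=r1*Ry(q[1]);r3=r2*Ry(-q[2]);r4=r3*Rx(-q[3]);r5=r4*Ry(-q[4])
    a=np.array([0,0,160.6])+r2.apply([0,0,564.9]);b=a+r3.apply([421.8,0,0]);c=b+r4.apply([0,-159.8,0])
    return a,b,c
E
python3 - <<'E'
from path import *
q0=arm.read_state()['joints']
qe=np.array([-.371,.40,-.885,-2.829,-.457,-1.70]); 
for qm in (np.array([.05,.05,-.75,-1.3,-.6,-2.1]),np.array([.05,.25,-.55,-1.3,-.6,-2.1])):
    prev=q0
    for i,q in enumerate(jpath([q0,qm,qe],[13,13])):
        if i%3==0:
            a,b,c=pts(q); P=FK(q)[0];print(i,a.round(),b.round(),c.round(),P.round(),inpr(P).round())
E
```

```text
0 [ 94.  44. 716.] [367. 173. 421.] [443.  33. 431.] [485.  36. 136.] [-155.    1.  136.]
3 [ 80.  29. 719.] [362. 130. 422.] [387. -26. 393.] [414.  34. 102.] [-223.  -17.  102.]
6 [ 64.  16. 722.] [353.  89. 423.] [322. -54. 358.] [363.  60.  86.] [-280.   -5.   86.]
9 [ 47.   7. 724.] [339.  51. 423.] [261. -55. 331.] [339.  99.  88.] [-312.   28.   88.]
12 [ 28.   1. 725.] [322.  16. 422.] [214. -32. 315.] [344. 137. 107.] [-316.   66.  107.]
15 [ 74.  -3. 721.] [332. -16. 387.] [206.   3. 290.] [378. 155.  99.] [-287.   92.   99.]
18 [117. -17. 713.] [334. -49. 353.] [222.  36. 277.] [427. 145.  92.] [-237.   94.   92.]
21 [158. -39. 702.] [331. -81. 319.] [258.  53. 272.] [479. 103.  77.] [-177.   65.   77.]
24 [194. -68. 687.] [ 321. -113.  287.] [309.  45. 266.] [517.  31.  52.] [-123.    4.   52.]
0 [102.  48. 714.] [374. 177. 419.] [451.  37. 429.] [493.  40. 134.] [-148.    7.  134.]
3 [112.  40. 713.] [395. 141. 416.] [419. -14. 386.] [447.  45.  96.] [-195.    1.   96.]
6 [122.  31. 711.] [411. 103. 412.] [380. -40. 348.] [421.  74.  76.] [-226.   23.   76.]
9 [132.  20. 710.] [424.  63. 409.] [346. -42. 318.] [423. 112.  75.] [-233.   60.   75.]
12 [140.   7. 708.] [433.  22. 405.] [325. -27. 298.] [456. 142.  90.] [-209.   98.   90.]
15 [158.  -7. 703.] [416. -20. 369.] [291.  -1. 272.] [463. 151.  81.] [-204.  108.   81.]
18 [175. -25. 697.] [393. -57. 337.] [280.  27. 261.] [485. 136.  76.] [-178.   99.   76.]
21 [190. -47. 691.] [363. -89. 308.] [290.  45. 260.] [511.  95.  66.] [-144.   64.   66.]
24 [202. -71. 683.] [ 328. -116.  283.] [317.  42. 262.] [524.  29.  49.] [-115.    3.   49.]
```

Run:
```python
from path import *
q0=arm.read_state()['joints']
qe=np.array([-.371,.40,-.885,-2.829,-.457,-1.70]); qm=np.array([.05,.25,-.55,-1.3,-.6,-2.1])
qs=jpath([q0,qm,qe],[13,13]); np.save('qs.npy',qs)
for r in torows(q0,qs)[:10]: print([*r,0],end=',')
print(qs[9])
```

```text
[[1.88, -0.88, 1.31], [-2.6, 2.9, 5.6], 0],[[1.74, -0.74, 1.2], [-2.7, 2.7, 5.6], 0],[[1.59, -0.58, 1.1], [-2.9, 2.5, 5.6], 0],[[1.46, -0.4, 1.0], [-3.0, 2.3, 5.7], 0],[[1.33, -0.22, 0.9], [-3.2, 2.1, 5.7], 0],[[1.22, -0.02, 0.82], [-3.3, 1.9, 5.7], 0],[[1.11, 0.19, 0.74], [-3.5, 1.7, 5.6], 0],[[1.02, 0.4, 0.67], [-3.6, 1.5, 5.6], 0],[[0.93, 0.62, 0.61], [-3.7, 1.4, 5.6], 0],[[0.86, 0.85, 0.56], [-3.9, 1.2, 5.6], 0],[ 0.14782878  0.23763654 -0.55590119 -0.95404822 -0.61673651 -2.17520046]
```

Request:
jog_arm([
  [[1.88,-0.88,1.31],[-2.6,2.9,5.6],0],
  [[1.74,-0.74,1.2],[-2.7,2.7,5.6],0],
  [[1.59,-0.58,1.1],[-2.9,2.5,5.6],0],
  [[1.46,-0.4,1.0],[-3.0,2.3,5.7],0],
  [[1.33,-0.22,0.9],[-3.2,2.1,5.7],0],
  [[1.22,-0.02,0.82],[-3.3,1.9,5.7],0],
  [[1.11,0.19,0.74],[-3.5,1.7,5.6],0],
  [[1.02,0.4,0.67],[-3.6,1.5,5.6],0],
  [[0.93,0.62,0.61],[-3.7,1.4,5.6],0],
  [[0.86,0.85,0.56],[-3.9,1.2,5.6],0],
])

```text
clock: 4.7
position: [421.8, 110.9, 75.8]
ee_rot: [0.545, 0.781, 0.301, -0.043]
contact_force: [-0.7, -0.5, 0.3]
gripper_width: -0.2
```

Run:
```python
from path import *
q0=arm.read_state()['joints']; print(q0.round(3))
qs=np.load('qs.npy'); print(qs[9].round(3))
for r in torows(qs[9],qs[10:20]): print([*r,0],end=',')
```

```text
[ 0.145  0.233 -0.558 -0.956 -0.619 -2.177]
[ 0.148  0.238 -0.556 -0.954 -0.617 -2.175]
[[0.8, 1.08, 0.52], [-4.0, 1.1, 5.5], 0],[[0.75, 1.31, 0.49], [-4.1, 0.9, 5.5], 0],[[0.72, 1.55, 0.47], [-4.3, 0.8, 5.4], 0],[[0.18, -0.24, 0.56], [-2.9, 0.0, 6.3], 0],[[0.04, 0.02, 0.49], [-3.1, -0.2, 6.3], 0],[[-0.08, 0.28, 0.43], [-3.2, -0.5, 6.3], 0],[[-0.19, 0.54, 0.39], [-3.3, -0.7, 6.2], 0],[[-0.28, 0.8, 0.37], [-3.4, -1.0, 6.2], 0],[[-0.36, 1.06, 0.36], [-3.5, -1.2, 6.2], 0],[[-0.42, 1.31, 0.37], [-3.6, -1.4, 6.2], 0],
```

Tracking is as the model predicts.

Request:
jog_arm([
  [[0.8,1.08,0.52],[-4.0,1.1,5.5],0],
  [[0.75,1.31,0.49],[-4.1,0.9,5.5],0],
  [[0.72,1.55,0.47],[-4.3,0.8,5.4],0],
  [[0.18,-0.24,0.56],[-2.9,0.0,6.3],0],
  [[0.04,0.02,0.49],[-3.1,-0.2,6.3],0],
  [[-0.08,0.28,0.43],[-3.2,-0.5,6.3],0],
  [[-0.19,0.54,0.39],[-3.3,-0.7,6.2],0],
  [[-0.28,0.8,0.37],[-3.4,-1.0,6.2],0],
  [[-0.36,1.06,0.36],[-3.5,-1.2,6.2],0],
  [[-0.42,1.31,0.37],[-3.6,-1.4,6.2],0],
])

```text
clock: 5.95
position: [492.6, 124.8, 74.1]
ee_rot: [0.856, 0.286, 0.428, -0.034]
contact_force: [-0.3, 0.4, -0.1]
gripper_width: -0.2
```

Run:
```python
from path import *
q0=arm.read_state()['joints']; print(q0.round(3))
qs=np.load('qs.npy'); print(qs[19].round(3))
for r in torows(q0,qs[20:]): print([*r,0],end=',')
```

```text
[-0.173  0.324 -0.729 -2.113 -0.514 -1.905]
[-0.177  0.331 -0.73  -2.123 -0.523 -1.885]
[[-0.42, 1.56, 0.58], [-3.7, -1.4, 5.8], 0],[[-0.51, 1.78, 0.42], [-3.7, -1.7, 6.1], 0],[[-0.54, 2.0, 0.46], [-3.8, -1.9, 6.1], 0],[[-0.55, 2.21, 0.52], [-3.9, -2.0, 6.0], 0],[[-0.55, 2.4, 0.58], [-3.9, -2.2, 6.0], 0],[[-0.54, 2.58, 0.64], [-3.9, -2.3, 6.0], 0],
```

Request:
jog_arm([
  [[-0.42,1.56,0.45],[-3.7,-1.4,6.0],0],
  [[-0.51,1.78,0.42],[-3.7,-1.7,6.1],0],
  [[-0.54,2.0,0.46],[-3.8,-1.9,6.1],0],
  [[-0.55,2.21,0.52],[-3.9,-2.0,6.0],0],
  [[-0.55,2.4,0.58],[-3.9,-2.2,6.0],0],
  [[-0.54,2.58,0.64],[-3.9,-2.3,6.0],0],
  [[0,0,0],[0,0,0],0],
  [[0,0,0],[0,0,0],0],
])

```text
clock: 6.95
position: [523.3, 3.7, 41.6]
ee_rot: [0.931, -0.076, 0.357, 0.028]
contact_force: [0.3, -0.7, -0.3]
gripper_width: -0.2
```

Run:
```python
from path import *
s=arm.read_state(); print(s['joints'].round(3),inpr(s['position']).round(1),s['contact_force'])
Rt=R.from_quat(s['ee_rot']); Rp=R.from_euler('z',PR[2]); print((Rp.inv()*Rt).as_matrix().round(3))
im=eyes.get_image('scene'); cv2.imwrite('pics/s3.png',cv2.resize(im[140:340,140:400,::-1],None,fx=3,fy=3))
im=eyes.get_image('wrist'); cv2.imwrite('pics/w3.png',im[:,:,::-1])
```

```text
[-0.37   0.398 -0.88  -2.816 -0.45  -1.712] [-110.3  -21.1   41.6] [ 0.31740354 -0.66986833 -0.29208438]
[[ 0.741  0.074  0.667]
 [ 0.054 -0.997  0.051]
 [ 0.669 -0.002 -0.743]]
```

View pics/s3.png

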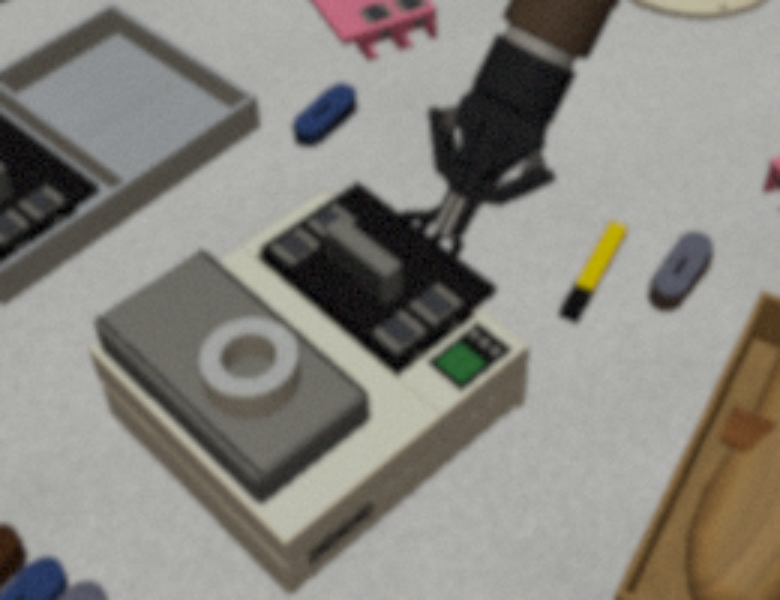

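View pics/w3.png

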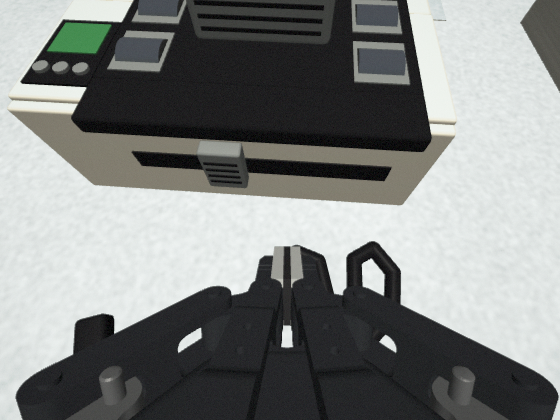

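Request:
jog_arm([
  [[0.52,0.05,0.47],[0,0,0],0],
  [[0.52,0.05,0.47],[0,0,0],0],
  [[0.52,0.05,0.47],[0,0,0],0],
  [[0.52,0.05,0.47],[0,0,0],0],
  [[0.52,0.05,0.47],[0,0,0],0],
  [[0.52,0.05,0.47],[0,0,0],0],
  [[0,0,0],[0,0,0],0],
])

```text
clock: 7.92
position: [565.5, -6.9, 40.7]
ee_rot: [0.931, -0.078, 0.357, 0.028]
contact_force: [-0.6, 0.6, 0.3]
gripper_width: -0.1
```

Run:
```python
from path import *
s=arm.read_state(); print(s['joints'].round(3),inpr(s['position']).round(1),s['contact_force'])
im=eyes.get_image('wrist'); cv2.imwrite('pics/w4.png',im[:,:,::-1])
```

```text
[-0.349  0.428 -0.767 -2.79  -0.367 -1.765] [-66.8 -21.5  40.7] [-0.64009049  0.58312495  0.2753308 ]
```

View pics/w4.png

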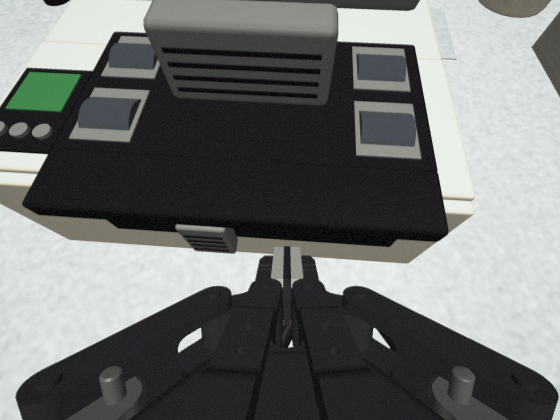

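Request:
jog_arm([
  [[0.11,0.01,0.1],[0,0,0],0],
  [[0.11,0.01,0.1],[0,0,0],0],
  [[0,0,0],[0,0,0],0],
])

```text
clock: 8.35
position: [567.8, -7.4, 40.6]
ee_rot: [0.931, -0.078, 0.356, 0.028]
contact_force: [0.7, -1.1, 0.8]
gripper_width: 0.3
```

Request:
jog_arm([
  [[0.02,-0.3,0.02],[0,0,0],0],
  [[0.02,-0.3,0.02],[0,0,0],0],
  [[0.01,-0.2,0.01],[0,0,0],0],
  [[0,0,0],[0,0,0],0],
])

```text
clock: 8.85
position: [569.6, 0.6, 40.4]
ee_rot: [0.931, -0.078, 0.356, 0.028]
contact_force: [0.8, -0.2, 0.7]
gripper_width: 0.2
```

Request:
jog_arm([
  [[0.01,-0.2,0.01],[0,0,0],0],
  [[0.01,-0.2,0.01],[0,0,0],0],
  [[0,0,0],[0,0,0],0],
])

```text
clock: 9.22
position: [570.6, 4.4, 40.5]
ee_rot: [0.931, -0.078, 0.356, 0.028]
contact_force: [0.8, 0.6, 0.2]
gripper_width: -0.4
```

Request:
jog_arm([
  [[0.01,-0.2,0.01],[0,0,0],0],
  [[0.01,-0.2,0.01],[0,0,0],0],
  [[0,0,0],[0,0,0],0],
])

```text
clock: 9.6
position: [571.5, 8.3, 40.5]
ee_rot: [0.931, -0.078, 0.356, 0.028]
contact_force: [-0.7, 0.7, 0.1]
gripper_width: -0.0
```

Run:
```python
from path import *
s=arm.read_state(); print(s['joints'].round(3),inpr(s['position']).round(1),s['contact_force'])
im=eyes.get_image('wrist'); cv2.imwrite('pics/w5.png',cv2.resize(im[180:320,190:390,::-1],None,fx=4,fy=4))
```

```text
[-0.313  0.436 -0.781 -2.873 -0.385 -1.713] [-64.5  -5.3  40.5] [-0.74995807  0.67795257  0.10088184]
```

View pics/w5.png

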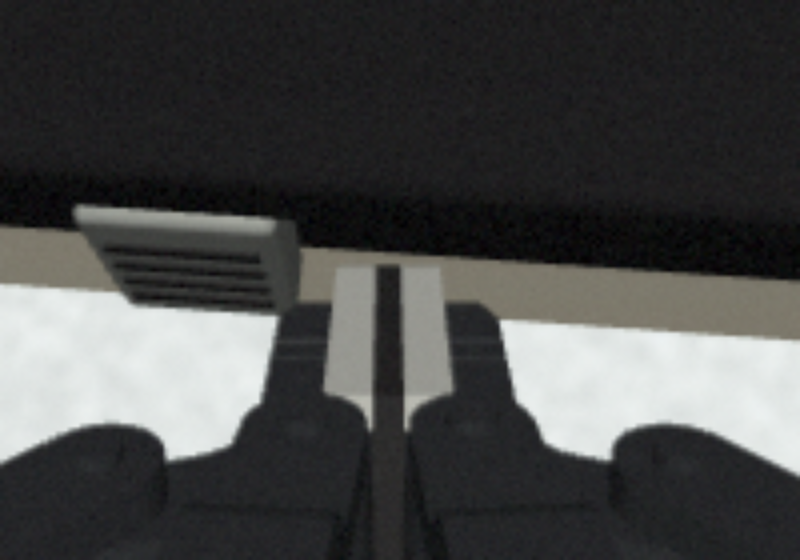

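Request:
jog_arm([
  [[0.01,-0.2,0.01],[0,0,0],0],
  [[0,0,0],[0,0,0],0],
])

```text
clock: 9.9
position: [572.0, 10.2, 40.5]
ee_rot: [0.931, -0.078, 0.356, 0.028]
contact_force: [-0.3, -0.1, 0.6]
gripper_width: 0.1
```

Request:
jog_arm([
  [[0.01,-0.2,0.01],[0,0,0],0],
  [[0,0,0],[0,0,0],0],
])

```text
clock: 10.15
position: [572.5, 12.2, 40.5]
ee_rot: [0.931, -0.078, 0.356, 0.028]
contact_force: [-0.5, 0.2, -0.3]
gripper_width: 0.2
```

Request:
jog_arm([
  [[0.01,-0.2,0.01],[0,0,0],0],
  [[0,0,0],[0,0,0],0],
])

```text
clock: 10.4
position: [572.9, 14.1, 40.5]
ee_rot: [0.931, -0.078, 0.356, 0.028]
contact_force: [-0.1, -0.3, -0.0]
gripper_width: -0.0
```

Request:
jog_arm([
  [[0.01,-0.2,0.01],[0,0,0],0],
  [[0,0,0],[0,0,0],0],
])

```text
clock: 10.65
position: [573.2, 15.0, 40.4]
ee_rot: [0.931, -0.079, 0.356, 0.029]
contact_force: [-4.1, -5.6, 1.7]
gripper_width: 0.0
```

Run:
```python
from path import *
s=arm.read_state(); print(s['joints'].round(3),inpr(s['position']).round(1),s['contact_force'])
im=eyes.get_image('wrist'); cv2.imwrite('pics/w6.png',cv2.resize(im[180:320,190:390,::-1],None,fx=4,fy=4))
```

```text
[-0.296  0.439 -0.791 -2.914 -0.394 -1.688] [-64.4   1.6  40.4] [-4.10034239 -5.55520932  1.66515583]
```

View pics/w6.png

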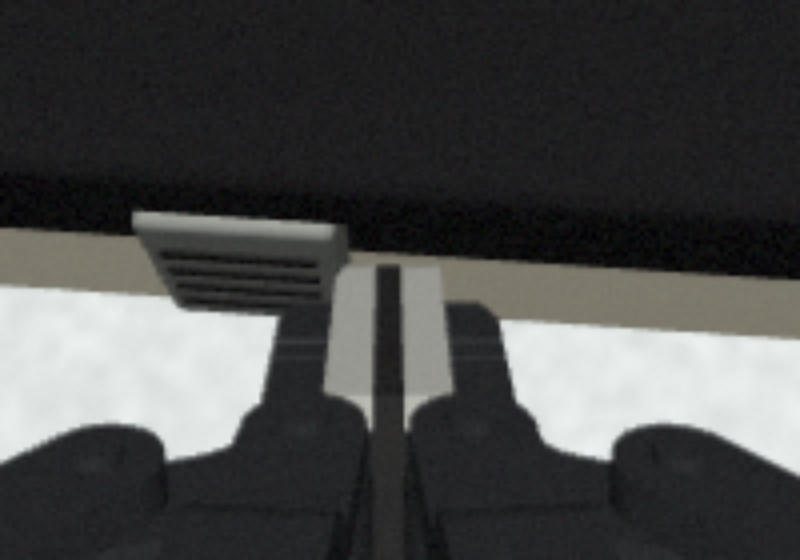

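Request:
jog_arm([
  [[-0.01,0.3,-0.01],[0,0,0],0],
  [[-0.48,-0.05,-0.43],[0,0,0],0],
  [[-0.48,-0.05,-0.43],[0,0,0],0],
  [[0.04,-0.7,0.04],[0,0,0],0],
  [[0.04,-0.7,0.04],[0,0,0],0],
  [[0.03,-0.7,0.03],[0,0,0],0],
  [[0,0,0],[0,0,0],0],
])

```text
clock: 11.58
position: [565.2, 37.4, 40.3]
ee_rot: [0.931, -0.077, 0.356, 0.028]
contact_force: [-0.3, 0.4, 0.8]
gripper_width: 0.1
```

Run:
```python
from path import *
s=arm.read_state(); print(s['joints'].round(3),inpr(s['position']).round(1),s['contact_force'])
im=eyes.get_image('wrist'); cv2.imwrite('pics/w7.png',cv2.resize(im[180:320,190:390,::-1],None,fx=4,fy=4))
```

```text
[-0.249  0.438 -0.84  -3.004 -0.44  -1.634] [-77.5  21.5  40.3] [-0.31206875  0.43083418  0.76096065]
```

View pics/w7.png

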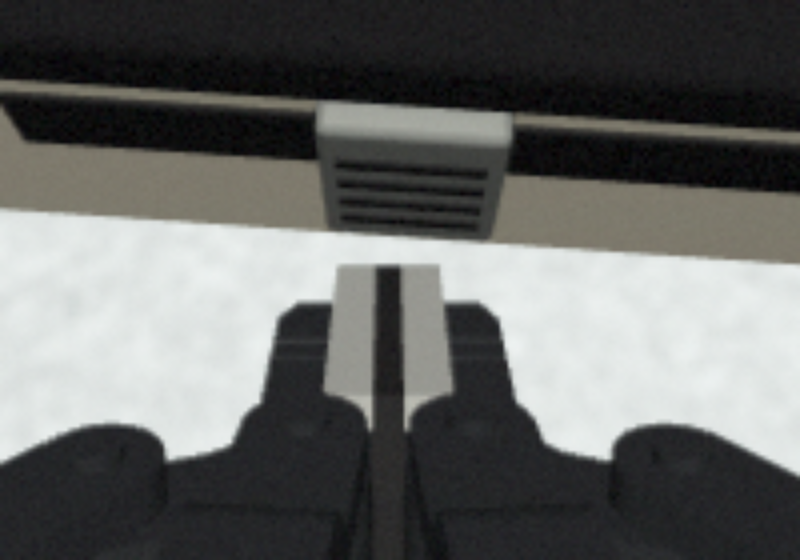

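Request:
jog_arm([
  [[0.22,0.12,0.2],[0,0,0],0],
  [[0.22,0.02,0.2],[0,0,0],0],
  [[0.15,0.02,0.13],[0,0,0],0],
  [[0,0,0],[0,0,0],0],
])

```text
clock: 12.12
position: [573.0, 33.5, 40.5]
ee_rot: [0.931, -0.078, 0.356, 0.028]
contact_force: [-0.5, -0.4, 0.8]
gripper_width: 0.2
```

Request:
jog_arm([
  [[0.15,0.02,0.13],[0,0,0],0],
  [[0,0,0],[0,0,0],0],
])

```text
clock: 12.38
position: [573.6, 33.5, 39.9]
ee_rot: [0.931, -0.077, 0.355, 0.028]
contact_force: [-4.0, 0.4, 1.2]
gripper_width: -0.2
```

Request:
jog_arm([
  [[0.15,0.02,0.13],[0,0,0],0],
  [[0,0,0],[0,0,0],0],
])

```text
clock: 12.62
position: [574.7, 33.3, 39.6]
ee_rot: [0.931, -0.077, 0.355, 0.028]
contact_force: [-6.3, 0.0, 2.9]
gripper_width: -0.1
```

Request:
jog_arm([
  [[0.17,0.02,0.11],[0,0,0],0],
  [[0.17,0.02,0.11],[0,0,0],0],
  [[0,0,0],[0,0,0],0],
])

```text
clock: 13.0
position: [577.6, 32.6, 39.7]
ee_rot: [0.932, -0.077, 0.354, 0.028]
contact_force: [-7.5, 0.8, 3.2]
gripper_width: 0.3
```

Request:
jog_arm([
  [[0.17,0.02,0.11],[0,0,0],0],
  [[0,0,0],[0,0,0],0],
])

```text
clock: 13.25
position: [579.0, 32.2, 39.7]
ee_rot: [0.932, -0.077, 0.353, 0.028]
contact_force: [-9.3, 0.8, 3.3]
gripper_width: 0.2
```

Request:
jog_arm([
  [[0.13,0.02,0.08],[0,0,0],0],
  [[0,0,0],[0,0,0],0],
])

```text
clock: 13.5
position: [580.6, 31.8, 39.8]
ee_rot: [0.932, -0.077, 0.353, 0.028]
contact_force: [-7.4, 1.5, 1.1]
gripper_width: -0.1
```

Run:
```python
from path import *
s=arm.read_state(); print(s['joints'].round(3),inpr(s['position']).round(1),s['contact_force'])
im=eyes.get_image('wrist'); cv2.imwrite('pics/w8.png',im[:,:,::-1])
```

```text
[-0.252  0.448 -0.792 -2.985 -0.395 -1.651] [-61.2  19.7  39.8] [-7.36047267  1.50676957  1.13892122]
```

View pics/w8.png

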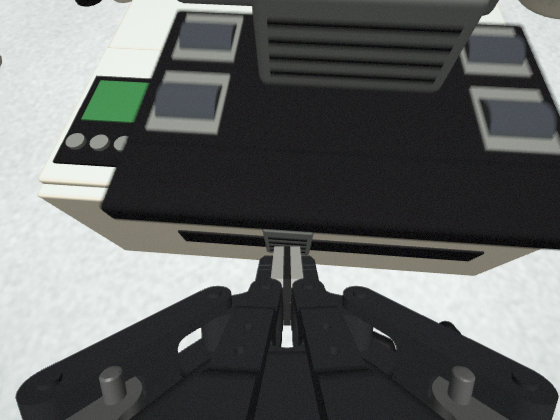

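Request:
jog_arm([
  [[0,0,0],[0,0,0],0],
  [[0,0,0],[0,0,0],0],
])

```text
clock: 13.8
position: [580.7, 31.8, 39.8]
ee_rot: [0.932, -0.077, 0.353, 0.028]
contact_force: [-7.2, 0.4, 1.2]
gripper_width: 0.2
```

Run:
```python
from path import *
im=eyes.get_image('scene'); cv2.imwrite('pics/s4.png',cv2.resize(im[180:340,150:350,::-1],None,fx=4,fy=4,interpolation=2))
```

```text
(no output)
```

View pics/s4.png

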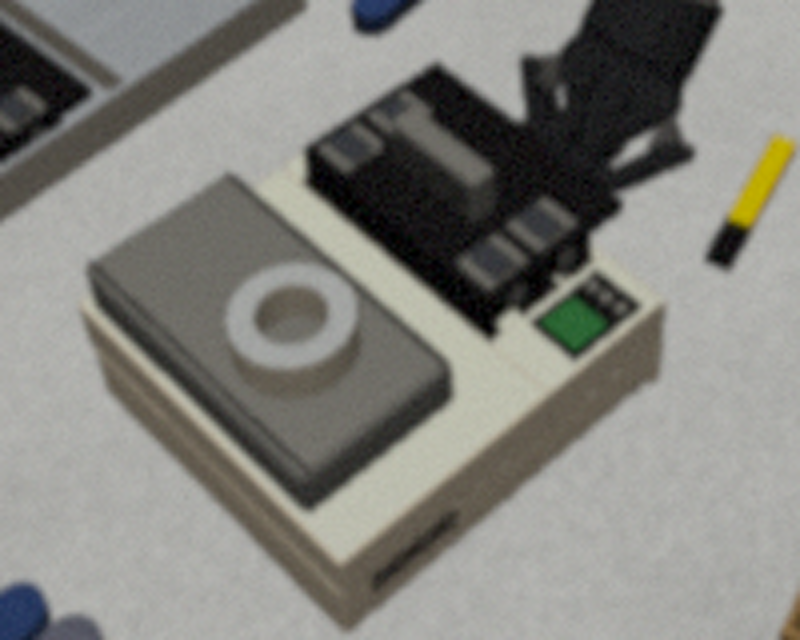

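Run:
```python
from path import *
s=arm.read_state(); q0=s['joints']
pb=T(PR,[(-108,19,45)])[0]
qb=IK(pb,R.from_quat(s['ee_rot']),0,q0=q0); print('back',[q.round(3) for q in qb])
for roll in (90,270):
  for z in (120,220): 
    print(roll,z,[q.round(3) for q in IK(T(PR,[(0,0,z)])[0],ptool(PR,0)*R.from_euler('z',roll,degrees=True),8,q0=np.array([.2,.4,-.3,0,-.8,-.6])) if abs(q[3])<1])
```

```text
back [array([-0.258,  0.401, -0.901, -2.997, -0.457, -1.632])]
90 120 [array([ 0.252,  0.495, -0.111, -0.   , -0.965,  2.653])]
90 220 [array([ 0.252,  0.41 ,  0.019, -0.   , -1.179,  2.653])]
270 120 [array([ 0.252,  0.495, -0.111,  0.   , -0.965, -0.489])]
270 220 [array([ 0.252,  0.41 ,  0.019,  0.   , -1.179, -0.489])]
```

Run:
```python
from path import *
qb=np.array([-0.258,0.401,-0.901,-2.997,-0.457,-1.632]); qu=np.array([0.252,0.41,0.019,0,-1.179,-0.489])
qm=np.array([.05,.2,-.6,-1.5,-.6,-1.55]); qn=np.array([.25,.2,-.35,-.3,-.9,-1.0])
Q=[qb,qm,qn,qu];n=[10,8,5]
qs=jpath(Q,n); np.save('qs2.npy',[qb]+qs); prev=qb
for q,r in zip(qs,torows(qb,qs)):
    P,T_=FK(q);a,b,c=pts(q);print(inpr(P).round(0),P.round(),c.round(),T_.as_matrix()[:,2].round(2),[round(np.linalg.norm(r[0])*10),round(np.linalg.norm(r[1]),1)],(np.abs(q-prev)*8).max().round(2)); prev=q
```

```text
[-116.   50.   59.] [535.  74.  59.] [325.  82. 270.] [ 0.7  -0.03 -0.71] [35, np.float64(11.3)] 1.2
[-127.   77.   71.] [530. 103.  71.] [310.  85. 271.] [ 0.74  0.06 -0.67] [32, np.float64(11.3)] 1.2
[-141.   99.   81.] [522. 128.  81.] [297.  85. 271.] [ 0.75  0.15 -0.64] [29, np.float64(11.3)] 1.2
[-157.  118.   89.] [511. 149.  89.] [286.  80. 272.] [ 0.76  0.23 -0.61] [25, np.float64(11.2)] 1.2
[-173.  131.   96.] [498. 166.  96.] [278.  72. 272.] [ 0.74  0.32 -0.59] [22, np.float64(11.2)] 1.2
[-189.  140.  101.] [485. 178. 101.] [273.  61. 274.] [ 0.71  0.4  -0.58] [19, np.float64(11.2)] 1.2
[-203.  144.  105.] [472. 185. 105.] [272.  48. 277.] [ 0.67  0.46 -0.58] [15, np.float64(11.1)] 1.2
[-214.  143.  109.] [461. 188. 109.] [275.  33. 282.] [ 0.62  0.52 -0.58] [12, np.float64(11.1)] 1.2
[-222.  139.  112.] [452. 185. 112.] [282.  18. 290.] [ 0.57  0.56 -0.6 ] [10, np.float64(11.0)] 1.2
[-227.  131.  116.] [446. 179. 116.] [292.   3. 301.] [ 0.52  0.59 -0.62] [10, np.float64(11.0)] 1.2
[-230.  122.  115.] [440. 171. 115.] [309. -12. 309.] [ 0.44  0.62 -0.65] [9, np.float64(1
[... 503 characters left out ...]
(13.2)] 1.2
[-171.   24.  148.] [475.  62. 148.] [448. -45. 425.] [ 0.09  0.36 -0.93] [31, np.float64(13.0)] 1.2
[-147.    7.  167.] [494.  40. 167.] [471. -37. 454.] [ 0.08  0.26 -0.96] [35, np.float64(12.9)] 1.2
[-117.    8.  177.] [523.  33. 177.] [506. -31. 467.] [ 0.06  0.21 -0.97] [32, np.float64(8.8)] 0.82
[-87.   7. 187.] [552.  26. 187.] [541. -24. 480.] [ 0.04  0.17 -0.99] [32, np.float64(8.6)] 0.82
[-58.   6. 198.] [581.  17. 198.] [574. -17. 493.] [ 0.02  0.11 -0.99] [32, np.float64(8.5)] 0.82
[-29.   3. 209.] [609.   8. 209.] [605.  -9. 506.] [ 0.01  0.06 -1.  ] [31, np.float64(8.3)] 0.82
[  0.   0. 220.] [636.  -1. 220.] [636.  -1. 518.] [ 0.  0. -1.] [31, np.float64(8.1)] 0.82
```

Request:
jog_arm([
  [[-0.3,-0.03,-0.27],[0,0,0],0],
  [[-0.58,-0.06,-0.52],[0,0,0],0],
  [[-0.58,-0.06,-0.52],[0,0,0],0],
  [[-0.58,-0.06,-0.52],[0,0,0],0],
  [[-0.58,-0.06,-0.52],[0,0,0],0],
  [[-0.58,-0.06,-0.52],[0,0,0],0],
  [[-0.58,-0.06,-0.52],[0,0,0],0],
  [[0,0,0],[0,0,0],0],
])

```text
clock: 14.85
position: [533.8, 43.1, 41.6]
ee_rot: [0.931, -0.078, 0.356, 0.028]
contact_force: [-0.1, 0.3, -0.1]
gripper_width: 0.4
```

Run:
```python
from path import *
s=arm.read_state();q0=s['joints'];print(q0.round(3),inpr(s['position']),s['contact_force'])
qu=np.array([0.252,0.41,0.019,0,-1.179,-0.489])
qm=np.array([.05,.2,-.6,-1.5,-.6,-1.55]); qn=np.array([.25,.2,-.35,-.3,-.9,-1.0])
qs=jpath([q0,qm,qn,qu],[12,11,6]); np.save('qs2.npy',qs)
rr=torows(q0,qs)
for i in range(0,29,10):
    print('\n',','.join(str([*r,8.5 if i>=10 else 0]) for r in rr[i:i+10]))
```

```text
[-0.256  0.413 -0.915 -3.009 -0.489 -1.622] [-109.39670188   19.62442762   41.62145675] [-0.08395483  0.3252529  -0.13772615]

 [[0.48, -2.73, -1.2], [4.1, 2.9, -8.0], 0],[[0.59, -2.51, -1.1], [3.9, 2.9, -8.1], 0],[[0.66, -2.28, -1.01], [3.8, 2.9, -8.1], 0],[[0.7, -2.02, -0.93], [3.6, 2.8, -8.2], 0],[[0.71, -1.76, -0.86], [3.4, 2.8, -8.3], 0],[[0.68, -1.49, -0.8], [3.2, 2.7, -8.3], 0],[[0.62, -1.22, -0.76], [3.1, 2.6, -8.4], 0],[[0.52, -0.95, -0.73], [2.9, 2.4, -8.5], 0],[[0.38, -0.69, -0.72], [2.8, 2.2, -8.5], 0],[[0.21, -0.44, -0.73], [2.7, 2.0, -8.6], 0]

 [[0.01, -0.21, -0.76], [2.6, 1.8, -8.6], 8.5],[[-0.23, -0.0, -0.81], [2.5, 1.5, -8.6], 8.5],[[-0.23, -0.44, -0.46], [2.8, 2.3, -9.4], 8.5],[[-0.36, -0.45, -0.54], [2.8, 2.3, -9.3], 8.5],[[-0.49, -0.49, -0.63], [2.8, 2.3, -9.2], 8.5],[[-0.61, -0.55, -0.74], [2.9, 2.3, -9.2], 8.5],[[-0.72, -0.65, -0.86], [3.0, 2.3, -9.1], 8.5],[[-0.82, -0.78, -0.98], [3.0, 2.4, -9.0], 8.5],[[-0.89, -0.93, -1.12], [3.1, 2.4, -8.8], 8.5],[[-0.93, -1.1, -1.27], [3.2, 2.5, -8.7], 8.5]

 [[-0.94, -1.29, -1.42], [3.3, 2.6, -8.5], 8.5],[[-0.92, -1.49, -1.58], [3.4, 2.7, -8.4], 8.5],[[-0.85, -1.69, -1.75], [3.5, 2.9, -8.2], 8.5],[[-1.81, -1.77, -0.75], [1.0, 2.2, -7.0], 8.5],[[-1.49, -2.02, -0.81], [0.9, 2.3, -6.8], 8.5],[[-1.14, -2.21, -0.87], [0.8, 2.5, -6.6], 8.5],[[-0.77, -2.33, -0.92], [0.7, 2.6, -6.5], 8.5],[[-0.41, -2.39, -0.95], [0.5, 2.7, -6.3], 8.5],[[-0.05, -2.39, -0.98], [0.3, 2.8, -6.1], 8.5]
```

Request:
jog_arm([
  [[0.48,-2.73,-1.2],[4.1,2.9,-8.0],0],
  [[0.59,-2.51,-1.1],[3.9,2.9,-8.1],0],
  [[0.66,-2.28,-1.01],[3.8,2.9,-8.1],0],
  [[0.7,-2.02,-0.93],[3.6,2.8,-8.2],0],
  [[0.71,-1.76,-0.86],[3.4,2.8,-8.3],0],
  [[0.68,-1.49,-0.8],[3.2,2.7,-8.3],0],
  [[0.62,-1.22,-0.76],[3.1,2.6,-8.4],0],
  [[0.52,-0.95,-0.73],[2.9,2.4,-8.5],0],
  [[0.38,-0.69,-0.72],[2.8,2.2,-8.5],0],
  [[0.21,-0.44,-0.73],[2.7,2.0,-8.6],0],
])

```text
clock: 16.1
position: [456.3, 188.9, 109.0]
ee_rot: [0.615, 0.644, 0.453, 0.035]
contact_force: [-0.6, 0.7, 1.0]
gripper_width: 0.0
```

Request:
jog_arm([
  [[0.01,-0.21,-0.76],[2.6,1.8,-8.6],8.5],
  [[-0.23,0.0,-0.81],[2.5,1.5,-8.6],8.5],
  [[-0.23,-0.44,-0.46],[2.8,2.3,-9.4],8.5],
  [[-0.36,-0.45,-0.54],[2.8,2.3,-9.3],8.5],
  [[-0.49,-0.49,-0.63],[2.8,2.3,-9.2],8.5],
  [[-0.61,-0.55,-0.74],[2.9,2.3,-9.2],8.5],
  [[-0.72,-0.65,-0.86],[3.0,2.3,-9.1],8.5],
  [[-0.82,-0.78,-0.98],[3.0,2.4,-9.0],8.5],
  [[-0.89,-0.93,-1.12],[3.1,2.4,-8.8],8.5],
  [[-0.93,-1.1,-1.27],[3.2,2.5,-8.7],8.5],
])

```text
clock: 17.35
position: [457.7, 88.0, 132.1]
ee_rot: [-0.105, 0.963, 0.229, 0.091]
contact_force: [-0.3, -0.1, -0.6]
gripper_width: 84.9
```

Run:
```python
from path import *
s=arm.read_state();q0=s['joints'];qs=np.load('qs2.npy');print(q0.round(3),qs[19].round(3))
print(','.join(str([*r,8.5]) for r in torows(q0,qs[20:])))
```

```text
[ 0.195  0.201 -0.417 -0.625 -0.819 -1.145] [ 0.195  0.2   -0.418 -0.627 -0.818 -1.15 ]
[[-0.87, -1.22, -1.4], [3.2, 2.6, -8.2], 8.5],[[-0.92, -1.49, -1.58], [3.4, 2.7, -8.4], 8.5],[[-0.85, -1.69, -1.75], [3.5, 2.9, -8.2], 8.5],[[-1.81, -1.77, -0.75], [1.0, 2.2, -7.0], 8.5],[[-1.49, -2.02, -0.81], [0.9, 2.3, -6.8], 8.5],[[-1.14, -2.21, -0.87], [0.8, 2.5, -6.6], 8.5],[[-0.77, -2.33, -0.92], [0.7, 2.6, -6.5], 8.5],[[-0.41, -2.39, -0.95], [0.5, 2.7, -6.3], 8.5],[[-0.05, -2.39, -0.98], [0.3, 2.8, -6.1], 8.5]
```

Request:
jog_arm([
  [[-0.94,-1.29,-1.42],[3.3,2.6,-8.5],8.5],
  [[-0.92,-1.49,-1.58],[3.4,2.7,-8.4],8.5],
  [[-0.85,-1.69,-1.75],[3.5,2.9,-8.2],8.5],
  [[-1.81,-1.77,-0.75],[1.0,2.2,-7.0],8.5],
  [[-1.49,-2.02,-0.81],[0.9,2.3,-6.8],8.5],
  [[-1.14,-2.21,-0.87],[0.8,2.5,-6.6],8.5],
  [[-0.77,-2.33,-0.92],[0.7,2.6,-6.5],8.5],
  [[-0.41,-2.39,-0.95],[0.5,2.7,-6.3],8.5],
  [[-0.05,-2.39,-0.98],[0.3,2.8,-6.1],8.5],
  [[0,0,0],[0,0,0],8.5],
])

```text
clock: 18.6
position: [637.5, -0.5, 219.9]
ee_rot: [-0.62, 0.785, -0.001, 0.0]
contact_force: [-0.8, 0.3, -0.7]
gripper_width: 84.7
```

Run:
```python
from path import *
s=arm.read_state();print(s['joints'].round(3),inpr(s['position']))
print((R.from_euler('z',PR[2]).inv()*R.from_quat(s['ee_rot'])).as_matrix().round(3))
import pickle;pickle.dump(eyes.camera_model('wrist'),open('w9.pkl','wb'))
im=eyes.get_image('wrist'); cv2.imwrite('pics/w9.png',im[:,:,::-1])
```

```text
[ 0.253  0.412  0.021  0.002 -1.178 -0.488] [  1.64218373   1.61371344 219.94523762]
[[ 0.003 -1.     0.002]
 [-1.    -0.003 -0.001]
 [ 0.001 -0.002 -1.   ]]
```

View pics/w9.png

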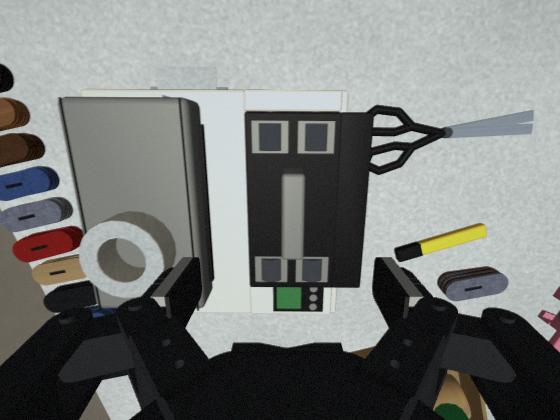

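```bash
cat >> h.py <<'E'
def ray(m,uv,z):
    Rc=R.from_rotvec(m['rvec']); c=-Rc.inv().apply(m['tvec'])
    d=Rc.inv().apply([(uv[0]-m['K'][0,2])/m['K'][0,0],(uv[1]-m['K'][1,2])/m['K'][1,1],1]); return c+d*(z-c[2])/d[2]
E
python3 - <<'E'
from path import *
import pickle; m=pickle.load(open('w9.pkl','rb'))
for uv,z in (((282,174),150),((304,174),150),((281,259),150),((303,259),150),((292.5,216.5),150),((246,113),115),((248,282),115),((372,113),115),((360,287),115)): print(uv,inpr(ray(m,uv,z)).round(1))
E
```

```text
(282, 174) [  5.1 -35.9 150. ]
(304, 174) [-11.1 -36.  150. ]
(281, 259) [  6.   32.3 150. ]
(303, 259) [-11.6  32.2 150. ]
(292.5, 216.5) [ -2.9  -3.3 150. ]
(246, 113) [ 34.8 -80.1 115. ]
(248, 282) [ 38.3  72.9 115. ]
(372, 113) [-67.3 -80.4 115. ]
(360, 287) [-68.9  77.7 115. ]
```

Request:
jog_arm([
  [[0.46,0.41,0],[0,0,0],8.5],
  [[0,0,2.5],[0,0,0],8.5],
  [[0,0,2.5],[0,0,0],8.5],
  [[0,0,2],[0,0,0],8.5],
  [[0,0,1.5],[0,0,0],8.5],
  [[0,0,1],[0,0,0],8.5],
  [[0,0,0.4],[0,0,0],8.5],
  [[0,0,0],[0,0,0],8.5],
])

```text
clock: 19.65
position: [631.9, -4.6, 121.8]
ee_rot: [-0.62, 0.785, -0.001, 0.001]
contact_force: [0.7, 0.6, 0.1]
gripper_width: 85.1
```

Run:
```python
from path import *
s=arm.read_state();print(s['joints'].round(3),inpr(s['position']),s['contact_force'])
im=eyes.get_image('wrist'); cv2.imwrite('pics/w10.png',im[:,:,::-1])
```

```text
[ 0.249  0.486 -0.122  0.003 -0.96  -0.484] [ -2.84805933  -3.67972113 121.80201187] [0.67524231 0.62154656 0.08228087]
```

View pics/w10.png

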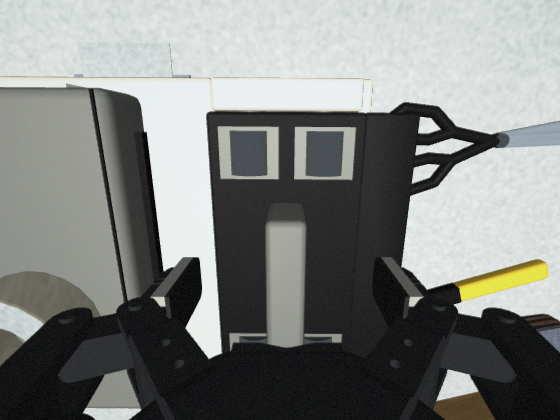

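Request:
jog_arm([
  [[0,0,0],[0,0,0],3],
  [[0,0,0],[0,0,0],2.2],
  [[0,0,0],[0,0,0],1.9],
  [[0,0,0],[0,0,0],0],
  [[0,0,0],[0,0,0],0],
  [[0,0,0],[0,0,0],0],
  [[0,0,0],[0,0,0],0],
  [[0,0,0],[0,0,0],0],
])

```text
clock: 20.7
position: [631.9, -4.6, 121.9]
ee_rot: [-0.62, 0.785, -0.002, 0.001]
contact_force: [0.3, 0.5, 2.4]
gripper_width: 17.1
```

Request:
jog_arm([
  [[0,0,-0.4],[0,0,0],0],
  [[0,0,-0.6],[0,0,0],0],
  [[0,0,-0.8],[0,0,0],0],
  [[0,0,-0.8],[0,0,0],0],
  [[0,0,0],[0,0,0],0],
])

```text
clock: 21.32
position: [632.2, -4.5, 148.7]
ee_rot: [-0.62, 0.785, -0.002, 0.001]
contact_force: [0.2, -0.7, -2.5]
gripper_width: 16.8
```

Request:
jog_arm([
  [[0,0,-1],[0,0,0],0],
  [[0,0,-1.2],[0,0,0],0],
  [[0,0,-1.2],[0,0,0],0],
  [[0,0,-1.2],[0,0,0],0],
  [[0,0,-1],[0,0,0],0],
  [[0,0,-0.6],[0,0,0],0],
  [[0,0,0],[0,0,0],0],
])

```text
clock: 22.2
position: [631.7, -4.4, 210.1]
ee_rot: [-0.62, 0.785, -0.002, 0.001]
contact_force: [0.4, 0.3, -2.9]
gripper_width: 17.2
```

Run:
```python
from path import *
s=arm.read_state();print(s['joints'].round(3),s['position'],s['contact_force'],s['wrist_torque'],s['gripper_width'])
im=eyes.get_image('wrist'); cv2.imwrite('pics/w11.png',im[:,:,::-1])
im=eyes.get_image('scene'); cv2.imwrite('pics/s11.png',cv2.resize(im[100:340,80:350,::-1],None,fx=2.4,fy=2.4,interpolation=2))
```

```text
[ 0.25   0.409 -0.01   0.002 -1.149 -0.484] [631.65723731  -4.4427167  210.09068485] [ 0.41845931  0.27806131 -2.8609728 ] [ 0.01240799 -0.07281207  0.01854606] 17.22059664537276
```

View pics/w11.png

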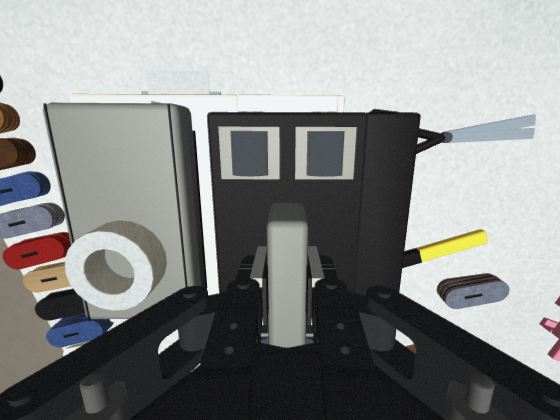

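View pics/s11.png

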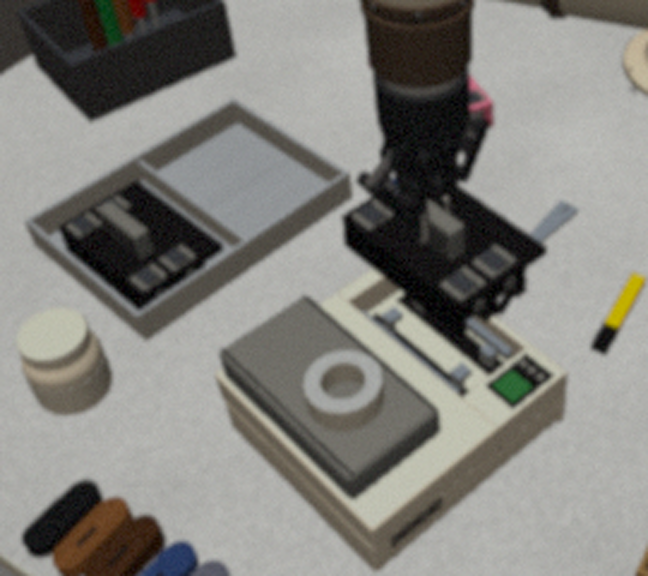

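```bash
sed -i 's/; TR=.*/; TR=np.array([590.0,-369.5,-0.168])/' h.py
python3 - <<'E'
from path import *
s=arm.read_state();Rt=R.from_quat(s['ee_rot'])
R2=R.from_euler('z',TR[2]-PR[2])*Rt
g=T(TR,[(-63,0,200)])[0];print(g)
for r in rows(np.array([600,-160,205.]),R2,5): print(r)
print([q.round(3) for q in IK(np.array([g[0],g[1],52]),R2,3,q0=s['joints'])])
E
```

```text
[ 527.88696691 -358.96571692  200.        ]
[[3.17, -0.11, 0.09], [0.0, -0.0, -0.79]]
[[3.17, -0.07, 0.09], [0.0, -0.0, -0.79]]
[[3.17, -0.02, 0.09], [0.0, -0.0, -0.79]]
[[3.17, 0.02, 0.09], [0.0, -0.0, -0.79]]
[[3.17, 0.06, 0.09], [0.0, -0.0, -0.79]]
[array([-0.344,  0.574, -0.169,  0.001, -0.826,  0.179])]
```

Request:
jog_arm([
  [[1.2,0,0],[0,0,-0.4],0],
  [[2.4,0,0],[0,0,-0.8],0],
  [[3.2,0,0],[0,0,-0.8],0],
  [[3.2,0,0],[0,0,-0.8],0],
  [[2.6,0,0],[0,0,-0.8],0],
  [[1.6,0,0],[0,0,-0.4],0],
  [[0.8,0,0],[0,0,0],0],
  [[0,0,0],[0,0,0],0],
  [[0,0,0],[0,0,0],0],
])

```text
clock: 23.42
position: [601.7, -150.8, 209.7]
ee_rot: [-0.647, 0.762, -0.001, 0.001]
contact_force: [-0.0, -0.5, -3.3]
gripper_width: 17.0
```

Run:
```python
from path import *
s=arm.read_state();print(s['joints'].round(3),s['position'],s['contact_force'],s['joint_vel'].round(3))
import pickle;pickle.dump(eyes.camera_model('wrist'),open('w12.pkl','wb'))
im=eyes.get_image('wrist'); cv2.imwrite('pics/w12.png',im[:,:,::-1])
```

```text
[ 1.600e-02  3.900e-01 -4.000e-02  1.000e-03 -1.138e+00 -1.790e-01] [ 601.71595261 -150.76935275  209.67127091] [-0.04824655 -0.54469619 -3.2527846 ] [ 0.006 -0.001 -0.002  0.001 -0.002  0.001]
```

View pics/w12.png

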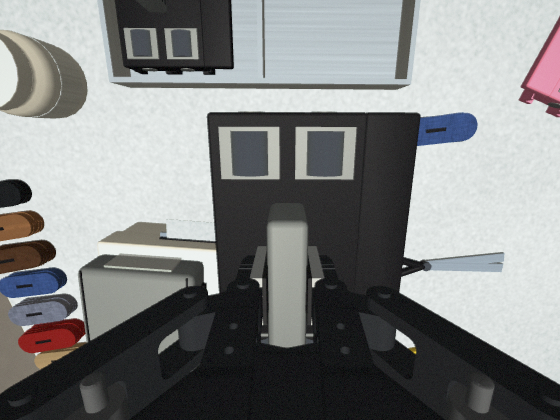

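Run:
```python
from path import *
import pickle; m=pickle.load(open('w12.pkl','rb'))
a=cv2.imread('pics/w12.png');cv2.imwrite('pics/w12c.png',cv2.resize(a[0:110,90:430],None,fx=2.35,fy=2.35,interpolation=2))
A=ray(m,(411,83),40);B=ray(m,(107,83),40);print(A,B,np.linalg.norm(A-B),np.degrees(np.arctan2(*(B-A)[1::-1])))
print(inpr(A,TR),inpr(B,TR),inpr(ray(m,(264,77),40),TR))
```

```text
[ 461.48599148 -242.55084143   40.        ] [ 760.15956367 -291.79699033   40.        ] 302.70627001553794 -9.36285050135715
[-147.93195614  103.67292607   40.        ] [154.77112872 105.06156544  40.        ] [-1.86171461 98.8498634  40.        ]
```

View pics/w12c.png

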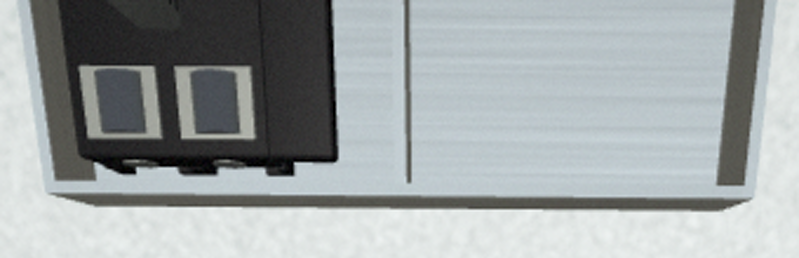

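```bash
sed -i 's/; TR=.*/; TR=np.array([591.0,-371.5,-0.165])/' h.py
python3 - <<'E'
from path import *
s=arm.read_state()
R2=ptool(TR,0)*R.from_euler('z',270,degrees=True)
g=T(TR,[(-63,0,200)])[0];print(g)
for r in rows(g,R2,8): print(r)
E
```

```text
[ 528.85564361 -361.15210315  200.        ]
[[2.74, 0.47, 0.12], [-0.02, -0.01, 0.02]]
[[2.74, 0.47, 0.12], [-0.02, -0.01, 0.02]]
[[2.74, 0.47, 0.12], [-0.02, -0.01, 0.02]]
[[2.74, 0.47, 0.12], [-0.02, -0.01, 0.02]]
[[2.74, 0.47, 0.12], [-0.02, -0.01, 0.02]]
[[2.74, 0.47, 0.12], [-0.02, -0.01, 0.02]]
[[2.74, 0.47, 0.12], [-0.02, -0.01, 0.02]]
[[2.74, 0.47, 0.12], [-0.02, -0.01, 0.02]]
```

Request:
jog_arm([
  [[1.3,0.22,0.1],[0,0,0.2],0],
  [[2.74,0.47,0.1],[0,0,0],0],
  [[3.2,0.55,0.1],[0,0,0],0],
  [[3.4,0.58,0.1],[0,0,0],0],
  [[3.4,0.58,0.1],[0,0,0],0],
  [[3.2,0.55,0.1],[0,0,0],0],
  [[2.5,0.43,0.1],[0,0,0],0],
  [[1.4,0.24,0.1],[0,0,0],0],
  [[0.7,0.12,0.1],[0,0,0],0],
  [[0,0,0],[0,0,0],0],
])

```text
clock: 24.72
position: [528.4, -360.5, 200.6]
ee_rot: [-0.646, 0.764, -0.001, 0.001]
contact_force: [0.0, 0.3, -2.8]
gripper_width: 17.1
```

Run:
```python
from path import *
s=arm.read_state();print(inpr(s['position'],TR),s['contact_force'])
for n in ('top','wrist','scene'):
    im=eyes.get_image(n)
    im={'top':im[100:280,350:530],'wrist':im,'scene':im[60:260,60:330]}[n]; cv2.imwrite(f'pics/{n}13.png',im[:,:,::-1] if n=='wrist' else cv2.resize(im[:,:,::-1],None,fx=2.8,fy=2.8,interpolation=2))
R2=ptool(TR,0)*R.from_euler('z',270,degrees=True)
print(rows(T(TR,[(-63,0,80)])[0],R2,1))
```

```text
[-63.5981719    0.53684166 200.62328431] [ 0.01967565  0.30662794 -2.80482395]
[[[0.11, 0.01, 12.09], [-0.17, -0.05, -0.05]]]
```

View pics/wrist13.png

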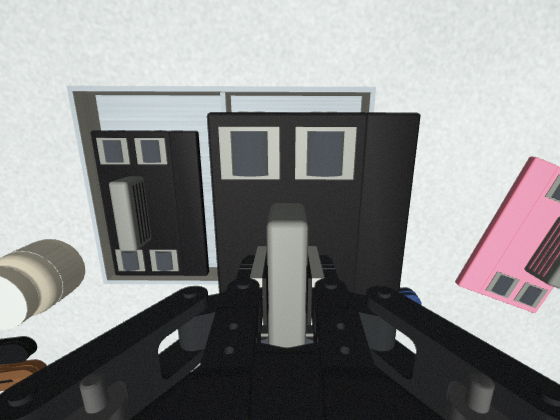

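View pics/scene13.png

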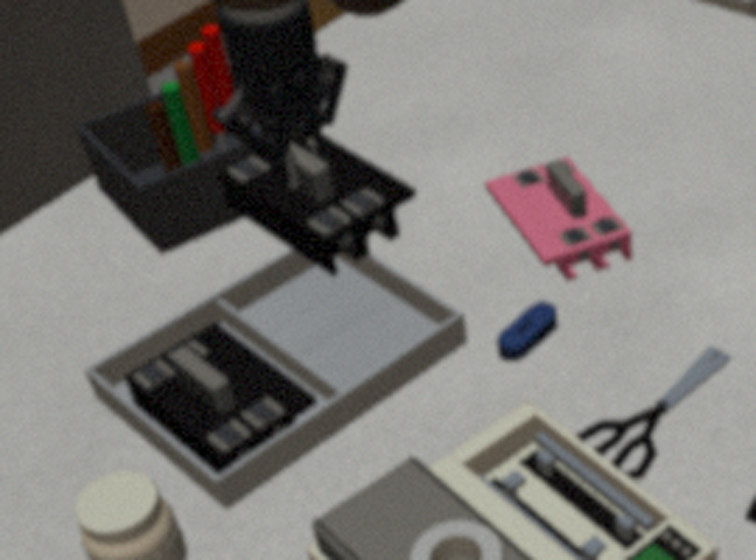

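Run:
```python
from path import *
m=eyes.camera_model('wrist')
for uv in ((375.5,87.5),(69,87)): print(inpr(ray(m,uv,40),TR))
```

```text
[-149.45395176 -106.76643921   40.        ]
[ 148.51255866 -107.69850393   40.        ]
```

Request:
jog_arm([
  [[0.1,0,0.8],[-0.2,0,0],0],
  [[0,0,1.6],[0,0,0],0],
  [[0,0,2.2],[0,0,0],0],
  [[0,0,2.2],[0,0,0],0],
  [[0,0,2.2],[0,0,0],0],
  [[0,0,1.6],[0,0,0],0],
  [[0,0,1.0],[0,0,0],0],
  [[0,0,0.8],[0,0,0],0],
  [[0,0,0.6],[0,0,0],0],
  [[0,0,0],[0,0,0],0],
])

```text
clock: 26.12
position: [528.1, -361.7, 70.7]
ee_rot: [-0.646, 0.764, 0.0, -0.001]
contact_force: [-0.5, -1.3, -2.1]
gripper_width: 16.9
```

Run:
```python
from path import *
s=arm.read_state();print(inpr(s['position'],TR),s['contact_force'])
for n in ('wrist','scene'):
    im=eyes.get_image(n)
    im={'wrist':im,'scene':im[60:260,60:330]}[n]; cv2.imwrite(f'pics/{n}14.png',im[:,:,::-1] if n=='wrist' else cv2.resize(im[:,:,::-1],None,fx=2.8,fy=2.8,interpolation=2))
```

```text
[-63.653267    -0.6736637   70.67706029] [-0.47858309 -1.28444989 -2.10643806]
```

View pics/scene14.png

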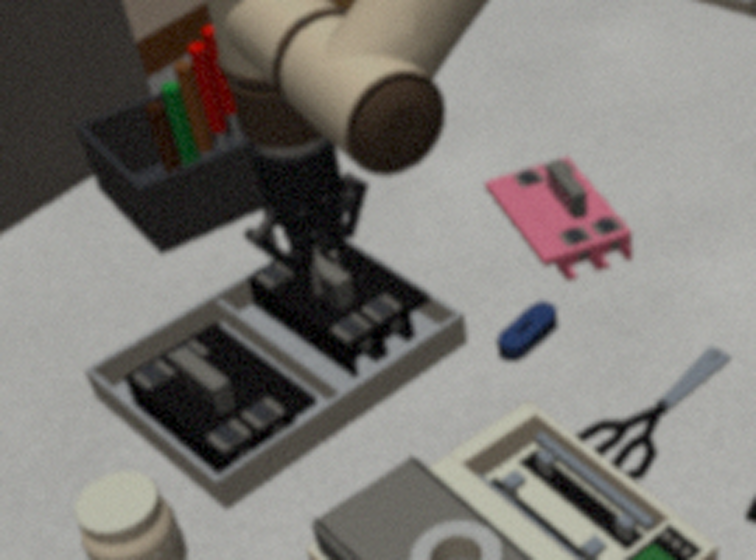

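View pics/wrist14.png

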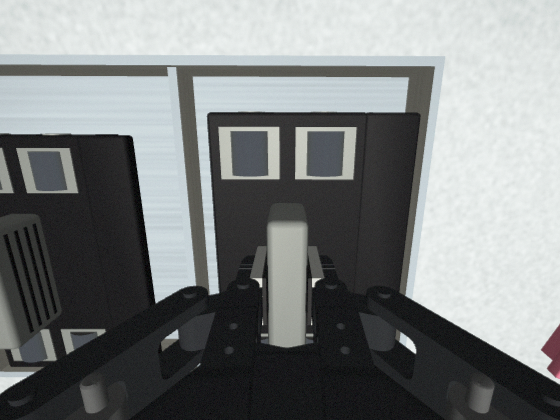

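Request:
jog_arm([
  [[0,0,0.4],[0,0,0],0],
  [[0,0,0.4],[0,0,0],0],
  [[0,0,0.3],[0,0,0],0],
  [[0,0,0.2],[0,0,0],0],
  [[0,0,0.1],[0,0,0],0],
  [[0,0,0],[0,0,0],0],
])

```text
clock: 26.98
position: [528.2, -361.8, 56.8]
ee_rot: [-0.646, 0.764, -0.0, -0.001]
contact_force: [-0.4, 0.5, -3.2]
gripper_width: 16.9
```

Request:
jog_arm([
  [[0,0,0.1],[0,0,0],0],
  [[0,0,0.1],[0,0,0],0],
  [[0,0,0],[0,0,0],0],
])

```text
clock: 27.35
position: [528.1, -361.7, 54.7]
ee_rot: [-0.646, 0.764, 0.0, -0.001]
contact_force: [-0.3, 0.7, -2.8]
gripper_width: 17.5
```

Request:
jog_arm([
  [[0,0,0.1],[0,0,0],0],
  [[0,0,0.1],[0,0,0],0],
  [[0,0,0],[0,0,0],0],
])

```text
clock: 27.72
position: [528.1, -361.7, 52.7]
ee_rot: [-0.646, 0.764, 0.0, -0.001]
contact_force: [0.2, 0.1, -2.8]
gripper_width: 17.1
```

Request:
jog_arm([
  [[0,0,0.1],[0,0,0],0],
  [[0,0,0],[0,0,0],0],
])

```text
clock: 27.98
position: [528.2, -361.7, 51.9]
ee_rot: [-0.646, 0.764, -0.0, -0.001]
contact_force: [-0.4, 0.6, -3.8]
gripper_width: 17.1
```

Request:
jog_arm([
  [[0,0,0.1],[0,0,0],0],
  [[0,0,0],[0,0,0],0],
])

```text
clock: 28.22
position: [528.2, -361.8, 51.8]
ee_rot: [-0.646, 0.763, -0.0, -0.001]
contact_force: [-2.8, 1.7, 3.4]
gripper_width: 16.6
```

Request:
jog_arm([
  [[0,0,0.1],[0,0,0],0],
  [[0,0,0],[0,0,0],0],
])

```text
clock: 28.48
position: [528.2, -361.8, 51.8]
ee_rot: [-0.646, 0.763, -0.0, -0.001]
contact_force: [-3.5, 3.8, 9.5]
gripper_width: 17.0
```

Request:
jog_arm([
  [[0,0,-0.12],[0,0,0],0],
  [[0,0,0],[0,0,0],1.9],
  [[0,0,0],[0,0,0],2.4],
  [[0,0,0],[0,0,0],3.5],
  [[0,0,0],[0,0,0],5],
  [[0,0,0],[0,0,0],6],
  [[0,0,0],[0,0,0],6],
])

```text
clock: 29.35
position: [528.2, -361.7, 51.0]
ee_rot: [-0.646, 0.764, -0.0, -0.001]
contact_force: [-0.6, -0.1, 0.1]
gripper_width: 60.0
```

Request:
jog_arm([
  [[0,0,-0.5],[0,0,0],6],
  [[0,0,-1],[0,0,0],6],
  [[0,0,-1.5],[0,0,0],6],
  [[0,0,-2.5],[0,0,0],6],
  [[0,0,-3.5],[0,0,0],6],
  [[0,0,-4],[0,0,0],6],
  [[0,0,-3],[0,0,0],6],
  [[0,0,-1],[0,0,0],6],
  [[0,0,0],[0,0,0],6],
])

```text
clock: 30.48
position: [528.3, -361.5, 221.6]
ee_rot: [-0.646, 0.764, -0.0, -0.0]
contact_force: [0.2, 0.3, -0.9]
gripper_width: 59.6
```

Run:
```python
from path import *
s=arm.read_state();print(inpr(s['position'],TR),s['contact_force'])
for n in ('wrist','scene','top'):
    im=eyes.get_image(n)
    cv2.imwrite(f'pics/{n}15.png',im[:,:,::-1])
```

```text
[-63.5320521   -0.4025345  221.59242393] [ 0.24410173  0.33725901 -0.89018703]
```

View pics/scene15.png

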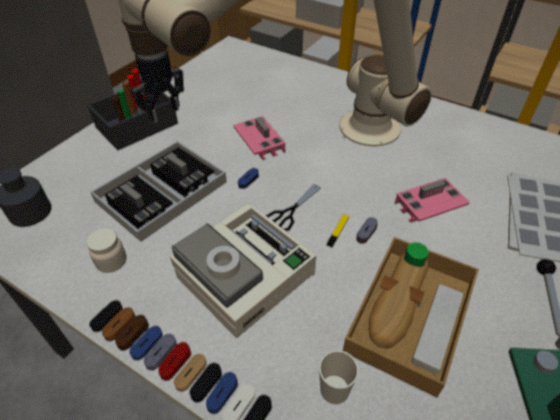

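View pics/wrist15.png

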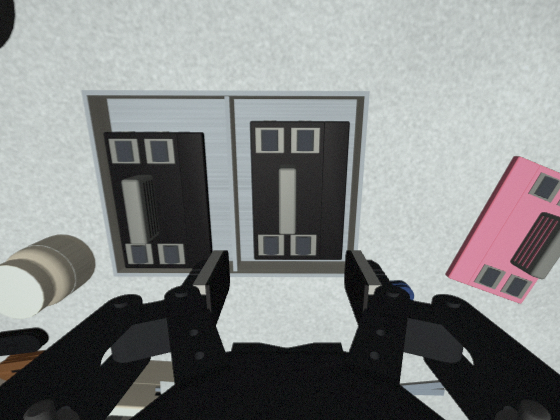

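View pics/top15.png

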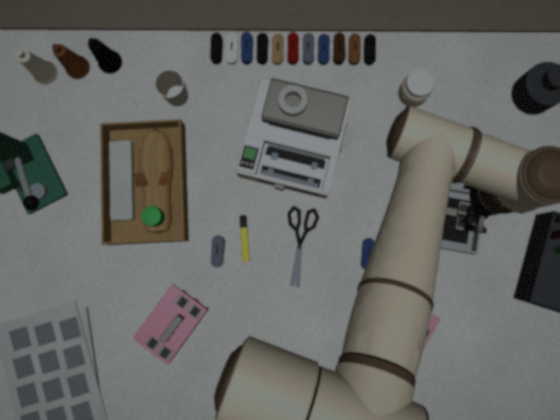

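The cassette lies flat and upright in the middle of the empty bay. Everything else is where it was, and the arm is clear.

Run:
```python
from bench import arm
print(arm.read_state()['contact_force'].round(2), arm.job_done(), arm.read_state()['clock'])
```

```text
the job is handed in; nothing more can be done
the job is handed in; nothing more can be done
```

I pressed the release key, the cassette sprang up by itself, and it now lies flat and right way up in the tray's empty bay. I handed the job in at about 30.6 s of the 67 s limit.

- **Finding the key:** I saw the key in the wrist camera and located it roughly at printer y = 20 mm. I then felt its side with the closed fingertip (about 7 N).
- **Pressing it:** I pressed it in about 7 mm, leaning about 42 degrees. The force reached roughly 10 N, well short of the stop, and the pictures showed the cassette up.
- **Moving the cassette:** I gripped it by the rib, with the fingers stopping at 17 mm, and lifted it straight out. I lowered it until it touched the bay floor, which peaked at about 11 N, then let go.

**Last checks:** After release, the wrist and scene pictures show the cassette upright and clear of all the bay walls. The fresh cassette, label roll, stacks, shears and marker look unmoved. The gripper was about 170 mm above where it let go, with no contact force beyond the usual noise (under 1 N).

**What failed or disagreed:**
- **First lean:** My first attempt to lean the tool ran into the joint limits in free air, with joint 6 at -2.99 of -3.1 rad. I backed out and took another route, and nothing was touched.
- **Camera estimates:** The top and scene cameras differed by 3 to 6 mm on the printer and tray positions. I corrected both with wrist-camera views.

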